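# Hang the sanding block on its slanted, keyed peg

### The job

Hang the cork-faced sanding block on the slanted wooden peg of the oak hanger, cork side towards the peg's shoulder: slide its square hole down along the peg, feel for the cross pin by turning the block gently, let the slots drop over the pin and bring the block fully home against the shoulder. Do not force it, let go of it hanging there, and leave the other things on the bench as they are.

Things in the scene. Friction and masses are not known exactly. Their poses are not given: they have to be found in the camera images.
- block: cork-faced sanding block, 110 (x) x 52 (y) x 34 (z) mm, 0.12 to 0.22 kg, lying cork side down on the bench. Origin: centre of its cork underside; z is up through the block. A 22 mm square hole runs right through its middle along z. Take it across its 52 mm width (y) at the middle of its length
- mouth (a point): centre of the hole's mouth in the block's cork underside; same place and axes as the block's origin. From the square hole a 9 mm wide slot runs to each side along the block's x (long) axis, through the full height, to 24 mm from the middle
- stand: the oak hanger, fixed to the bench: foot 150 x 100 x 24 mm with a slanted arm 46 mm square. Origin: under the foot, 20 mm towards the robot's side (-x) from the foot's middle; z up; the peg leans towards -x, 0.65 rad from vertical
- seat (a point): centre of the peg's round shoulder (36 mm across), at (-40, 0, 130) mm in the stand. Its z runs out along the peg's axis, its y is the stand's y, its x points up the slope away from the robot. Peg, pin and shoulder together are sprung and damped along it: they give way at 3 N, then 1.2 N per mm, for 10 mm (15 N), then stop hard; this point moves with them. Over 22 N on them is forcing
- peg_tip (a point): middle of the peg's free end, 58 mm out from the shoulder; same axes as the seat. The round wooden peg is 19 mm thick, its last 14 mm tapering to 10 mm
- pin (a point): middle of a steel cross pin (6 mm square, 40 mm long) through the peg, 8 mm out from the shoulder; axes are the seat's, not the pin's. The pin is turned about the peg's axis from the seat's x by an unmeasured angle of -0.5 to 0.5 rad and stays so. The block goes home only with its x axis (either way) within about 0.07 rad of the pin; else it stands on the pin, 11 mm off the shoulder
- practice_box: bystander: practice puzzle box 90 x 130 x 60 mm with a walnut slide panel half open; origin under its middle
- offcut: bystander: hinoki offcut cube, 42 mm; origin under its middle
- dish: bystander: small ceramic pin dish, 84 mm across, 28 mm high; origin under its middle
- dog: bystander: round steel bench dog, 28 mm across, 50 mm high; origin under its middle
There are look-alikes about, which are no part of the job. There is more than one size of the block; the job needs the largest.

How it is judged:
On the way, in this order (a step that is already met when the one before it is completed fails the run):
1. the peg is through the mouth of the block's hole, block in line with the peg, not yet home (z of mouth in the frame of seat between 0.006 and 0.045 m and x of mouth in the frame of seat between -0.006 and 0.006 m and y of mouth in the frame of seat between -0.006 and 0.006 m and angle between the z axis of block and the z axis of seat, either way round below 0.2 rad), for 0.1 s.
2. the block is home on the shoulder, slots over the pin (distance between mouth and seat below 0.006 m and angle between the z axis of block and the z axis of seat, either way round below 0.1 rad), for 0.2 s.
At the end, for the whole second after the job is handed in: the block hangs released and still on the peg, fully home: the mouth of its hole within 6 mm of the shoulder's centre and its hole within 0.1 rad of the peg's axis (all of step 2 and linear speed of block below 0.02 m/s and angular speed of block below 0.2 rad/s and contact force between block and the fingers below 0.1 N); the robot touches nothing.
It fails at once if block forced against peg, pin or shoulder with more than 22 N (contact force between block and stand above 22 N).
It fails at once if a bystander was moved more than 15 mm (distance of any of practice_box, offcut, dish, dog from where it was at the start of the episode above 0.015 m).
It also fails if it takes over 69 s, if anything falls off the work surface, if the arm or the gripper's body presses on something with over 40 N, if the wrist force passes 120 N, or if a joint passes its speed limit or range.

### The arm

A 7-joint arm with a two-finger parallel gripper is mounted at the origin on the work surface. World frame = base frame: x ahead of the robot, y to its left, z up, the work surface at z = 0. Lengths are in m, angles in rad, forces in N, time in s.
With the tool pointing down it reaches from about 0.375 to 0.925 m from the base axis. Payload 3.1 kg.
Tool frame: the origin (TCP) lies midway between the tips of the shut fingers; the grasp point (between the pads) lies grip_depth behind it (grip_depth is the distance from the TCP to the grasp point, in m); z points along the fingers, x is the direction in which the jaws open and shut, and the axes are right-handed (so a half turn about z gives the same grasp; the last joint's range is limited). The gripper opens to 85 mm and grips with 20 to 120 N. Pads are 22 mm wide; open, the fingers measure 114 mm over their backs; the gripper's body (76 mm by 85 mm) begins 54 mm behind the grasp point. The pads swing forward as they close: fully open they stand 13 mm farther back than shut.
Start: joints at [-1.324, 0.383, 0.044, 1.598, -0.018, 1.161, -0.05], TCP at [0.22, 0.612, 0.211] pointing down, gripper open.
Joint ranges: [-2.61, 2.61], [-0.41, 2.15], [-1.48, 1.57], [0, 2.5], [-1.57, 4.71], [0.05, 1.97], [-2.85, 2.85]. Speed limits (rad/s): [2.79, 2.79, 3.14, 3.14, 3.14, 3.14, 3.14].

### API

Orientations are given as a rotation vector (axis times angle).
In Python, from bench import * gives the robot as it stands.
- The arm moves only by the shell command python3 -m inch 'ROWS'. ROWS is JSON, a list of rows, each an object with "delta_pos": the shift along the tool's x, y, z in mm, a list of three; "turn": the turn, a rotation vector about the tool's x, y, z in degrees, a list of three; "grip": the opening, from -1 (shut) to 1 (fully open). In form: [{"delta_pos": [dx, dy, dz], "turn": [rx, ry, rz], "grip": grip}, ...]. A call has exactly 8 rows; each row shifts and turns the commanded pose from where the row before left it, along the tool's axes as they then stand; what a row does not reach is not made up. A row lasts 1/12 s, in which the tool goes at most 41.7 mm and 7.16 degrees, less where a joint would pass 70% of its speed; a pose out of reach is approached as far as the arm can. A call with a gripper value outside its range is refused whole. The fingers move at their own pace and stop on an object; the grip force is fixed at half the most. Time passes only in rows, so rows that do not move let the fingers close, or fill a call up. It gives the time, the measured TCP pose, the force and the opening at its end, in the units of the state.
- state(): the state, without advancing time (a new reading comes with each control period).
- capture(name): name is "scene" or "top" or "wrist"; returns the picture (480x640x3 uint8, blue, green, red); there is no depth.
- camera_model(name): a dict with "mtx" (3x3 intrinsics, pixels), "eye" and "orientation" of the camera in the world. Camera axes: x right, y up, looking along -z (the intrinsics and any distortion apply to the point x, -y, -z); pixel columns grow to the right and rows downward; lengths in m; the calibration is good to about 2 mm. A picture is of the moment at which its call begins: read the wrist's pose just before it. camera_model takes no time and is no camera call; for the wrist camera it gives the pose at the moment of the call.
- close_job(): hands the job in, once; it reports no verdict.
Trained networks look in the newest picture that a camera, given by its name, has taken for a name from the list of things; names that differ only in an ending like _2 or _b are one class to them, and where a whole thing is asked for, a point or a joint stands for the part that bears it (a point fixed in the world has none). Each returns a list of dicts, best first, with "conf" (0 to 1); they miss things now and then, are a little off and sometimes report something else, mostly with a low value. They report only what shows in the picture. A call takes as long as a camera call. They do not tell look-alikes from the thing itself.
- boxes_of(name, camera): "location" ([column, row] in pixels, amid what is visible of it).
- pinpoint(name, camera): "location" ([column, row] in pixels: a listed point, or the origin of a listed thing).
The state is a dict: "t": time; "joint_pos": joint angles; "joint_velocities": joint speeds; "joint_efforts": joint torques, N m; "eef_pos": TCP position; "tool_rot": TCP orientation; "force": force on the tool from outside, world axes, zero at the start; "wrist_torque": the same for the moment, N m; "grip_width": opening from 0.0 (shut) to 1.0 (fully open).
Only numpy, scipy, OpenCV 4.12 (cv2) and the standard library are available. Lean on these libraries where they do the work, as an engineer would, in place of code of your own. Each camera call takes 0.05 s, during which the arm holds its last target. There are 200 camera calls.

## Working session

There is one attempt and no reset: what is moved stays moved. The work goes in short steps, Python scripts to look and compute and a shell command to move; the robot and the scene stay as the last step left them, time stands still between calls to the robot, and variables do not carry over. Pictures are saved under pics/ and viewed, about 8 in all and at most 12, crops included, and the job is handed in when it is done.

```bash
ls; mkdir -p pics; python3 - <<'E'
from bench import *
import cv2,numpy as np
s=state();print(s)
ims=[]
for c in("scene","top"):
    im=capture(c);cv2.imwrite(f"pics/{c}0.png",im);print(c,camera_model(c))
    for n in("block","stand","seat","peg_tip","pin","practice_box","offcut","dish","dog"):
        print(n,[(np.round(d["location"]).tolist(),round(d["conf"],2)) for d in pinpoint(n,c)])
E
```

```text
pics
{'t': 0.0, 'joint_pos': array([-1.32381213,  0.38383267,  0.04382783,  1.59960129, -0.01792263,
        1.16117985, -0.04988328]), 'joint_velocities': array([-0.00231537,  0.00054882, -0.00022522, -0.00093142, -0.00057373,
       -0.0003258 ,  0.00025549]), 'joint_efforts': array([ 2.15816899e-04, -4.33440006e+01,  1.02481004e+00, -2.49515730e+01,
        1.06808147e-02,  1.12663378e-02,  5.06569506e-07]), 'eef_pos': array([0.2193549 , 0.61080189, 0.20927597]), 'tool_rot': array([ 2.5681785 ,  1.8066418 , -0.00326558]), 'force': array([ 0.26050919,  0.44223235, -0.28621412]), 'wrist_torque': array([-0.04214831,  0.01798121, -0.02089124]), 'grip_width': 1.0004337391759175}
scene {'mtx': array([[521.47187505,   0.        , 324.50651848],
       [  0.        , 521.47187505, 235.13239689],
       [  0.        ,   0.        ,   1.        ]]), 'eye': array([0.93071212, 0.73873889, 0.65135024]), 'orientation': array([0.30275089, 1.26783097, 2.44042263])}
block [([378.0, 325.0], 0.95), ([428.0, 373.0], 0.68)]
stand [([285.0, 238.0], 0.88)]
seat [([302.0, 180.0], 0.87)]
peg_tip [([318.0, 154.0], 0.71)]
pin [([305.0, 172.0], 0.68)]
practice_box [([211.0, 303.0], 0.83)]
offcut [([398.0, 257.0], 0.69)]
dish [([343.0, 444.0], 0.66)]
dog [([320.0, 270.0], 0.62)]
top {'mtx': array([[497.83962755,   0.        , 314.78281671],
       [  0.        , 497.83962755, 245.15531419],
       [  0.        ,   0.        ,   1.        ]]), 'eye': array([0.54669705, 0.07702973, 1.10152681]), 'orientation': array([ 0.06861416, -0.05455872, -1.55410909])}
block [([273.0, 278.0], 0.86), ([210.0, 286.0], 0.82), ([266.0, 344.0], 0.67)]
stand [([422.0, 261.0], 0.7)]
seat [([436.0, 278.0], 0.56)]
peg_tip [([437.0, 302.0], 0.95), ([419.0, 264.0], 0.4)]
pin [([434.0, 283.0], 0.67)]
practice_box [([346.0, 172.0], 0.95)]
offcut [([339.0, 339.0], 0.92)]
dish [([188.0, 210.0], 0.93)]
dog [([434.0, 282.0], 0.71), ([355.0, 267.0], 0.42)]
```

View pics/top0.png

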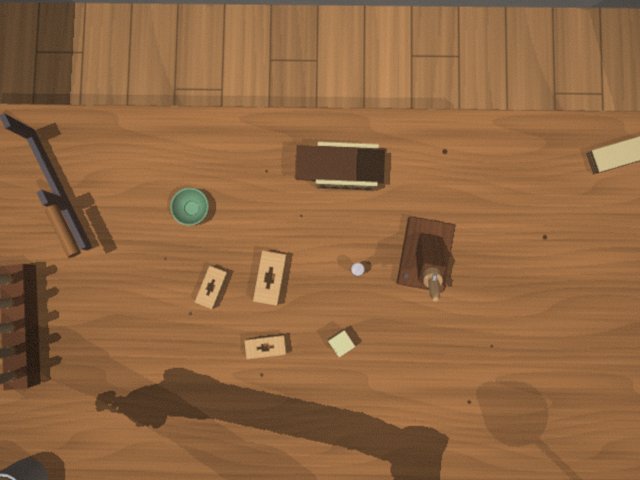

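View pics/scene0.png

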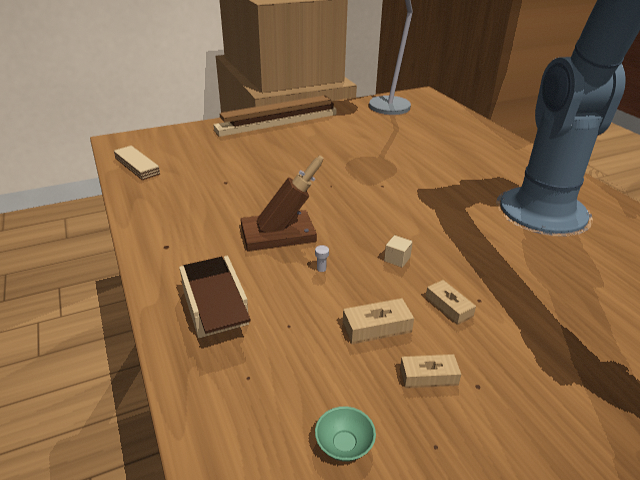

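The possible blocks in the top picture are (270,278), which is the largest, (211,287), which is smaller, and (266,347), which is smaller; in the scene picture they are at (378,320), (430,370) and (450,300). I choose (270,278), well over the others in size. The stand is at (425,255), with its peg towards the bottom of the picture.

```bash
cat >h.py <<'E'
from bench import *
import cv2,numpy as np
from scipy.spatial.transform import Rotation as R
from scipy.optimize import least_squares
def proj(c,P,m=None):
    m=m or camera_model(c);q=R.from_rotvec(m["orientation"]).inv().apply(np.atleast_2d(P)-m["eye"])
    q=q*[1,-1,-1];p=q@m["mtx"].T;return p[:,:2]/p[:,2:]
def ray(c,px,z,m=None):
    m=m or camera_model(c);px=np.atleast_2d(px)
    d=np.c_[px,np.ones(len(px))]@np.linalg.inv(m["mtx"]).T*[1,-1,-1]
    d=R.from_rotvec(m["orientation"]).apply(d);return m["eye"]+d*((z-m["eye"][2])/d[:,2])[:,None]
u=np.array([-np.sin(.65),0,np.cos(.65)])
ST=dict(stand=[0,0,0],seat=[-.04,0,.13],pin=np.array([-.04,0,.13])+.008*u,peg_tip=np.array([-.04,0,.13])+.058*u)
def spt(p,L): return R.from_euler('z',p[2]).apply(np.atleast_2d(L))+[p[0],p[1],0]
E
python3 - <<'E'
from h import *
obs={"scene":{"stand":(285,238),"seat":(302,180),"peg_tip":(318,154),"pin":(305,172)},"top":{"stand":(422,261),"seat":(436,278),"peg_tip":(437,302),"pin":(434,283)}}
foot=[(408,217),(455,222),(448,290),(397,283)]
fl=np.array([[.095,.05,.024],[.095,-.05,.024],[-.055,-.05,.024],[-.055,.05,.024]])
def res(p):
    r=[]
    for c in obs:
        for n,v in obs[c].items(): r.append(proj(c,spt(p,ST[n]))[0]-v)
    r.append((proj("top",spt(p,fl))-foot).ravel())
    return np.concatenate(r)
s=least_squares(res,[.52,-.15,-.1],loss='soft_l1');print(s.x,np.round(s.fun,1))
for n in ST:print(n,spt(s.x,ST[n]))
# block
im=cv2.imread("pics/top0.png");hsv=cv2.cvtColor(im,cv2.COLOR_BGR2HSV)
g=im.astype(int);m=((g[...,0]>85)&(g[...,2]>150)).astype(np.uint8)
m[:230]=0;m[320:]=0;m[:,:245]=0;m[:,300:]=0
c=max(cv2.findContours(m,cv2.RETR_EXTERNAL,2)[0],key=cv2.contourArea)
r=cv2.minAreaRect(c);b=cv2.boxPoints(r);print(r);w=ray("top",b,.034);print(w,w.mean(0),np.linalg.norm(np.diff(w,axis=0),axis=1))
for px in [(273,278)]:print("pp top",ray("top",px,0))
print("pp scene",ray("scene",(378,325),0))
cv2.imwrite("pics/b.png",cv2.resize(im[225:365,190:360],None,fx=4,fy=4))
E
```

```text
[ 0.60006488 -0.15214996 -0.13256701] [ 0.5 -6.6  0.7 -3.1  1.1  0.8 -0.1  1.9  1.   0.8 -1.7  1.2  0.6 -4.2
  0.7 -1.4  0.3 -2.2 -1.1 -0.4 -2.9  0.1  1.9  0.1]
stand [[ 0.60006488 -0.15214996  0.        ]]
seat [[ 0.56041584 -0.14686279  0.13      ]]
pin [[ 0.55561683 -0.14622285  0.13636867]]
peg_tip [[ 0.52562301 -0.1422232   0.17617286]]
((269.02801513671875, 277.59600830078125), (24.596750259399414, 52.145111083984375), 10.304845809936523)
[[0.5089704  0.21878517 0.034     ]
 [0.61901475 0.20155239 0.034     ]
 [0.6103486  0.14927123 0.034     ]
 [0.50049304 0.16689796 0.034     ]] [0.5597067  0.18412669 0.034     ] [0.11138549 0.05299454 0.11126071]
pp top [[0.55914372 0.1787553  0.        ]]
pp scene [[0.55670858 0.18291709 0.        ]]
```

View pics/b.png

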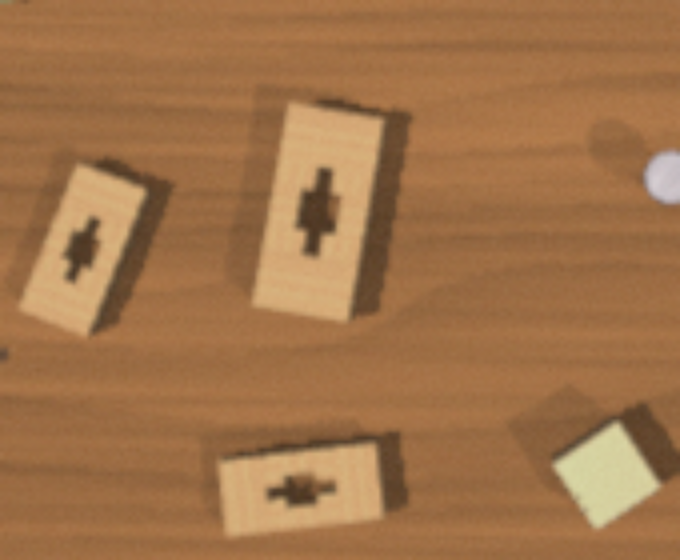

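The close crop shows the block in the middle (crop 318,210) with its cross-shaped slot. It is clearly the largest and measures 110x52 mm, so that's the one. I'll work out the camera offset and write a row planner.

```bash
cat >>h.py <<'E'
def tool(): 
    s=state();return s["eef_pos"],R.from_rotvec(s["tool_rot"])
def plan(P,Rt,n):
    """per-row shift (mm) and turn (deg) repeated n times from measured pose"""
    p,r=tool();w=(r.inv()*Rt).as_rotvec()
    M=sum(R.from_rotvec(k*w/n).as_matrix() for k in range(n))
    d=np.linalg.solve(M,r.inv().apply(np.array(P)-p))
    print("rows",n,"d",np.round(d*1e3,1),"turn",np.round(np.degrees(w/n),2))
def down(yaw): # tool x at world angle yaw, pointing down
    return R.from_euler('z',yaw)*R.from_euler('x',np.pi)
def pegR(st,a): # block x at angle a about seat z from seat x; tool x along block y, z = -u
    S=R.from_euler('z',st[2])*R.from_euler('y',-.65)*R.from_euler('z',a)
    B=S.as_matrix();return R.from_matrix(np.c_[B[:,1],B[:,0],-B[:,2]])
ST0=[.600,-.152,-.1326]
E
python3 - <<'E'
import bench
from h import *
print([k for k in dir(bench) if 'dep' in k.lower() or 'grip' in k.lower()], getattr(bench,'grip_depth',None))
m=camera_model("wrist");p,r=tool()
print("cam in tool",r.inv().apply(m["eye"]-p),(r.inv()*R.from_rotvec(m["orientation"])).as_matrix().round(3),m["mtx"][0])
print(r.as_matrix().round(3)); print(pegR(ST0,0).as_matrix().round(3))
seat=spt(ST0,ST["seat"])[0];tip=spt(ST0,ST["peg_tip"])[0];ax=(tip-seat)/.058
plan(seat+ax*.2,pegR(ST0,0),24); print(seat+ax*.2)
E
```

```text
['grip_depth'] 0.0187
cam in tool [-1.01918909e-04 -7.32660397e-02 -1.63145335e-01] [[ 1.     0.    -0.   ]
 [ 0.    -0.957 -0.289]
 [-0.     0.289 -0.957]] [410.01862917   0.         317.89060959]
[[ 0.338  0.941  0.   ]
 [ 0.941 -0.338 -0.   ]
 [ 0.     0.    -1.   ]]
[[ 0.132  0.789  0.6  ]
 [ 0.991 -0.105 -0.08 ]
 [ 0.     0.605 -0.796]]
rows 24 d [-27.8  17.    1.6] turn [-1.55  0.16 -0.49]
[ 0.44037639 -0.13070898  0.28921676]
```

```bash
A='{"delta_pos":[-27.8,17,1.6],"turn":[-1.55,0.16,-0.49],"grip":1}'; 
python3 -m inch '[{"delta_pos":[-27.8,17,1.6],"turn":[-1.55,0.16,-0.49],"grip":1},{"delta_pos":[-27.8,17,1.6],"turn":[-1.55,0.16,-0.49],"grip":1},{"delta_pos":[-27.8,17,1.6],"turn":[-1.55,0.16,-0.49],"grip":1},{"delta_pos":[-27.8,17,1.6],"turn":[-1.55,0.16,-0.49],"grip":1},{"delta_pos":[-27.8,17,1.6],"turn":[-1.55,0.16,-0.49],"grip":1},{"delta_pos":[-27.8,17,1.6],"turn":[-1.55,0.16,-0.49],"grip":1},{"delta_pos":[-27.8,17,1.6],"turn":[-1.55,0.16,-0.49],"grip":1},{"delta_pos":[-27.8,17,1.6],"turn":[-1.55,0.16,-0.49],"grip":1}]'
python3 - <<'E'
from h import *
seat=spt(ST0,ST["seat"])[0];tip=spt(ST0,ST["peg_tip"])[0];ax=(tip-seat)/.058
plan(seat+ax*.2,pegR(ST0,0),16);print(state()["joint_pos"])
E
```

```text
t: 1.67
eef_pos: [0.2808, 0.3566, 0.2092]
tool_rot: [2.368, 1.791, 0.214]
force: [1.0, -0.1, 0.6]
grip_width: 1.001
rows 16 d [-27.7  17.    1.7] turn [-1.54  0.17 -0.49]
[-1.26910586 -0.04333906  0.10850975  2.12145842  0.25550109  1.03280322
  0.0065171 ]
```

```bash
python3 - <<'E'
from h import *
from scipy.spatial.transform import Slerp
p,r=tool();k=Slerp([0,1],R.concatenate([r,pegR(ST0,0)]))
plan([.45,.12,.27],k(.4),8)
E
```

```text
rows 8 d [-23.3  28.9   0.4] turn [-1.23  0.13 -0.39]
```

```bash

python3 -m inch '[{"delta_pos":[-23.3,28.9,0.4],"turn":[-1.23,0.13,-0.39],"grip":1},{"delta_pos":[-23.3,28.9,0.4],"turn":[-1.23,0.13,-0.39],"grip":1},{"delta_pos":[-23.3,28.9,0.4],"turn":[-1.23,0.13,-0.39],"grip":1},{"delta_pos":[-23.3,28.9,0.4],"turn":[-1.23,0.13,-0.39],"grip":1},{"delta_pos":[-23.3,28.9,0.4],"turn":[-1.23,0.13,-0.39],"grip":1},{"delta_pos":[-23.3,28.9,0.4],"turn":[-1.23,0.13,-0.39],"grip":1},{"delta_pos":[-23.3,28.9,0.4],"turn":[-1.23,0.13,-0.39],"grip":1},{"delta_pos":[-23.3,28.9,0.4],"turn":[-1.23,0.13,-0.39],"grip":1}]'
python3 - <<'E'
from h import *
seat=spt(ST0,ST["seat"])[0];tip=spt(ST0,ST["peg_tip"])[0];ax=(tip-seat)/.058
plan(seat+ax*.18,pegR(ST0,0),8);print(state()["joint_pos"])
E
```

```text
t: 2.33
eef_pos: [0.4501, 0.1199, 0.2701]
tool_rot: [2.205, 1.765, 0.368]
force: [1.0, 0.1, -0.3]
grip_width: 1.002
rows 8 d [-31.    5.6   2.2] turn [-1.85  0.2  -0.59]
[-1.02804493 -0.31081607  0.41116173  2.21830285  0.48542784  0.97914713
  0.50512367]
```

```bash
python3 - <<'E'
from h import *
seat=spt(ST0,ST["seat"])[0];tip=spt(ST0,ST["peg_tip"])[0];ax=(tip-seat)/.058
a=.29
S=(R.from_euler('z',ST0[2])*R.from_euler('y',-a)).as_matrix();Rt=R.from_matrix(np.c_[S[:,1],S[:,0],-S[:,2]])
eye=seat+ax*.28
P=eye-Rt.apply([0,-.0733,-.163]);print(P)
plan(P,Rt,8)
E
```

```text
[ 0.50821021 -0.13975683  0.21767001]
rows 8 d [-30.7  10.1  10.3] turn [ 0.72  0.09 -0.61]
```

```bash

python3 -m inch '[{"delta_pos":[-30.7,10.1,9],"turn":[0.72,0.09,-0.61],"grip":1},{"delta_pos":[-30.7,10.1,9],"turn":[0.72,0.09,-0.61],"grip":1},{"delta_pos":[-30.7,10.1,9],"turn":[0.72,0.09,-0.61],"grip":1},{"delta_pos":[-30.7,10.1,9],"turn":[0.72,0.09,-0.61],"grip":1},{"delta_pos":[-30.7,10.1,9],"turn":[0.72,0.09,-0.61],"grip":1},{"delta_pos":[-30.7,10.1,9],"turn":[0.72,0.09,-0.61],"grip":1},{"delta_pos":[-30.7,10.1,9],"turn":[0.72,0.09,-0.61],"grip":1},{"delta_pos":[-30.7,10.1,9],"turn":[0.72,0.09,-0.61],"grip":1}]'
python3 -m inch '[{"delta_pos":[0,0,0],"turn":[0,0,0],"grip":1},{"delta_pos":[0,0,0],"turn":[0,0,0],"grip":1},{"delta_pos":[0,0,0],"turn":[0,0,0],"grip":1},{"delta_pos":[0,0,0],"turn":[0,0,0],"grip":1},{"delta_pos":[0,0,0],"turn":[0,0,0],"grip":1},{"delta_pos":[0,0,0],"turn":[0,0,0],"grip":1},{"delta_pos":[0,0,0],"turn":[0,0,0],"grip":1},{"delta_pos":[0,0,0],"turn":[0,0,0],"grip":1}]'
python3 - <<'E'
from h import *
import pickle
print(state()["joint_pos"])
m=camera_model("wrist");im=capture("wrist");cv2.imwrite("pics/w1.png",im);pickle.dump(m,open("w1.pkl","wb"))
for n in ST:
    print(n,[(np.round(d["location"],1).tolist(),round(d["conf"],2)) for d in pinpoint(n,"wrist")],proj("wrist",spt(ST0,ST[n]),m).round(1))
E
```

```text
t: 3.0
eef_pos: [0.5041, -0.1397, 0.2273]
tool_rot: [2.191, 1.917, 0.281]
force: [1.0, 1.1, -0.4]
grip_width: 1.0
t: 3.67
eef_pos: [0.5042, -0.1368, 0.2274]
tool_rot: [2.188, 1.919, 0.279]
force: [-0.6, 0.1, -0.1]
grip_width: 1.0
[-1.03729554 -0.28721106  1.11680572  2.14143402  0.35498605  0.86095245
  1.34376337]
stand [([315.4, 217.8], 0.87)] [[315.8 219.9]]
seat [([318.3, 261.0], 0.89)] [[314.8 264.6]]
pin [([318.0, 264.9], 0.81)] [[314.7 264.5]]
peg_tip [([321.3, 258.5], 0.72)] [[314.1 263.7]]
```

View pics/w1.png

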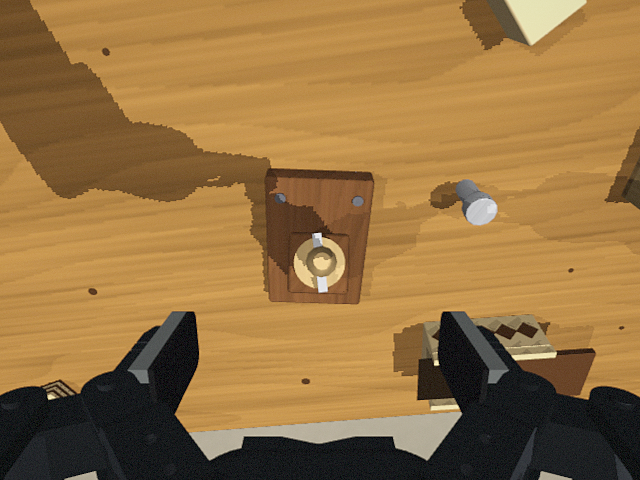

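The wrist picture looks straight down the peg: tip at about (321,259), round shoulder at about (319,263), and the steel pin with its white ends at (317,240) and (322,285). I'll measure the pin angle and refit the stand.

```bash
python3 - <<'E'
from h import *
import pickle
m=pickle.load(open("w1.pkl","rb"));im=cv2.imread("pics/w1.png").astype(int)
sub=im[225:300,295:350];w=((sub.min(2)>150)&(sub.max(2)-sub.min(2)<40)).astype(np.uint8)
n,l,s,c=cv2.connectedComponentsWithStats(w);
for i in range(1,n):
    if s[i,4]>5:print(s[i],c[i]+[295,225])
obs={"scene":{"stand":(285,238),"seat":(302,180),"peg_tip":(318,154),"pin":(305,172)},"top":{"stand":(422,261),"seat":(436,278),"peg_tip":(437,302),"pin":(434,283)},"wrist":{"stand":(315.4,217.8),"seat":(318.3,261),"pin":(318,264.9),"peg_tip":(321.3,258.5)}}
foot=[(408,217),(455,222),(448,290),(397,283)]
wf=[(266,170.5),(374,173.5)] # foot corners at robot side? 
fl=np.array([[.095,.05,.024],[.095,-.05,.024],[-.055,-.05,.024],[-.055,.05,.024]])
M={c:camera_model(c) for c in("scene","top")};M["wrist"]=m
def res(p):
    r=[]
    for c in obs:
        for n_,v in obs[c].items(): r.append((proj(c,spt(p,ST[n_]),M[c])[0]-v)*(2 if c=="wrist" else 1))
    r.append((proj("top",spt(p,fl),M["top"])-foot).ravel())
    return np.concatenate(r)
q=least_squares(res,ST0,loss='soft_l1').x;print(q)
for n_ in ST:print(n_,proj("wrist",spt(q,ST[n_]),m))
print("foot",proj("wrist",spt(q,fl),m),proj("wrist",spt(q,fl*[1,1,0]),m))
for a in (0,.05,.1,.15,.2):
    e=np.array([[np.cos(a),np.sin(a)],[-np.cos(a),-np.sin(a)]])*.0165
    X=np.array([np.cos(.65),0,np.sin(.65)])
    L=ST["pin"]+u*.003+e[:,:1]*X+e[:,1:]*[0,1,0]
    print(a,proj("wrist",spt(q,L),m).round(1).tolist())
cv2.imwrite("pics/w1c.png",cv2.resize(cv2.imread("pics/w1.png")[160:310,250:390],None,fx=4,fy=4))
E
```

```text
[ 18   8   9  14 112] [316.98214286 239.16071429]
[ 22  51  11  17 152] [321.80921053 283.93421053]
[ 0.59763287 -0.15100564 -0.17191765]
stand [[316.48640169 217.83748831]]
seat [[318.01078046 261.7733456 ]]
pin [[318.29259129 261.5955361 ]]
peg_tip [[320.49540465 260.20566358]]
foot [[358.37498336 304.83372392]
 [267.59812892 302.04415277]
 [263.04992476 176.33901386]
 [374.10306012 180.48468245]] [[356.6732193  290.64933458]
 [269.7548184  287.91344499]
 [265.9004711  165.69457148]
 [371.23326406 169.68623283]]
0 [[317.6, 286.0], [319.2, 237.2]]
0.05 [[318.8, 286.0], [318.0, 237.2]]
0.1 [[320.1, 286.0], [316.8, 237.3]]
0.15 [[321.3, 285.8], [315.6, 237.4]]
0.2 [[322.5, 285.7], [314.4, 237.6]]
```

View pics/w1c.png

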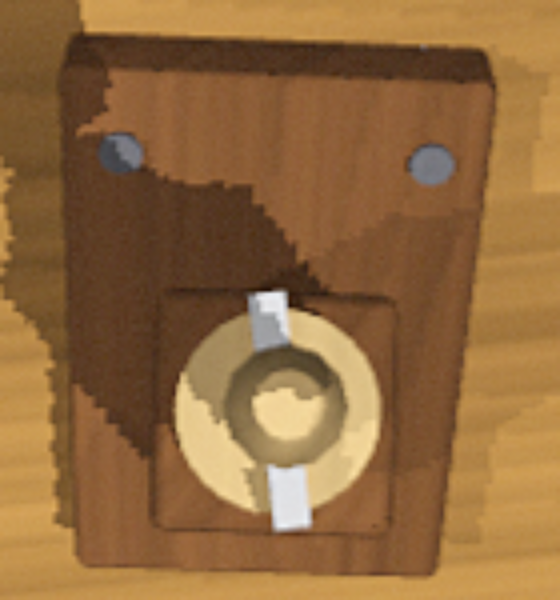

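```bash
python3 - <<'E'
from h import *
import pickle
m=pickle.load(open("w1.pkl","rb"))
fl=np.array([[.095,.05,.024],[.095,-.05,.024],[-.055,-.05,.024],[-.055,.05,.024]])
L=np.vstack([fl,fl[2:]*[1,1,0],[ST["seat"],ST["peg_tip"]]])
O=np.array([(359.5,303.5),(270,301.3),(265.5,177.3),(373.2,180.8),(268,169),(372,172),(319.5,262.5),(322,263)])
M={c:camera_model(c) for c in("scene","top")}
tp=[(408,217),(455,222),(448,290),(397,283)]
def res(p):return np.concatenate([((proj("wrist",spt(p,L),m)-O)).ravel(),.3*(proj("top",spt(p,fl),M["top"])-tp).ravel(),.3*(proj("scene",spt(p,[ST["seat"],ST["peg_tip"]]),M["scene"])-[(302,180),(318,154)]).ravel()])
s=least_squares(res,ST0);q=s.x;print(q,s.fun.round(1))
X=np.array([np.cos(.65),0,np.sin(.65)])
def rp(v):
    e=np.array([[np.cos(v[0]),np.sin(v[0])],[-np.cos(v[0]),-np.sin(v[0])]])*v[1]
    return (proj("wrist",spt(q,ST["pin"]+u*.003+e[:,:1]*X+e[:,1:]*[0,1,0]),m)-[(321.8,283.9),(317,239.2)]).ravel()
s=least_squares(rp,[.1,.016],x_scale=[.1,.01]);print("pin",s.x,s.fun)
for n in ("seat","peg_tip"):print(n,spt(q,ST[n]))
E
```

```text
[ 0.59910861 -0.14987561 -0.16538273] [ 0.6  2.  -0.6  1.9 -1.3  0.7  1.9  0.7 -1.  -1.7  0.2 -1.4  0.   0.8
 -0.1 -0.9  0.2 -0.7 -0.2  0.3 -1.5  0.3  0.1 -0.1  0.5 -0.7  0.7  0.5]
pin [0.13420068 0.0152332 ] [0.4959137  1.59220109 0.49580532 1.61544245]
seat [[ 0.55965439 -0.14329042  0.13      ]]
peg_tip [[ 0.52503252 -0.13751178  0.17617286]]
```

```bash
sed -i 's/^ST0=.*/ST0=[.5991,-.1499,-.1654]/' h.py; python3 - <<'E'
from h import *
plan([.5585,.184,.15],down(1.414),16)
E
```

```text
rows 16 d [20.4 -0.3  4.9] turn [ 1.04 -0.01  0.09]
```

```bash

for i in 1 2; do python3 -m inch '[{"delta_pos":[20.4,-0.3,4.9],"turn":[1.04,0,0.09],"grip":1},{"delta_pos":[20.4,-0.3,4.9],"turn":[1.04,0,0.09],"grip":1},{"delta_pos":[20.4,-0.3,4.9],"turn":[1.04,0,0.09],"grip":1},{"delta_pos":[20.4,-0.3,4.9],"turn":[1.04,0,0.09],"grip":1},{"delta_pos":[20.4,-0.3,4.9],"turn":[1.04,0,0.09],"grip":1},{"delta_pos":[20.4,-0.3,4.9],"turn":[1.04,0,0.09],"grip":1},{"delta_pos":[20.4,-0.3,4.9],"turn":[1.04,0,0.09],"grip":1},{"delta_pos":[20.4,-0.3,4.9],"turn":[1.04,0,0.09],"grip":1}]' | head -3; done
python3 - <<'E'
from h import *
print(state()["joint_pos"])
m=camera_model("wrist");im=capture("wrist");cv2.imwrite("pics/w2.png",im)
g=im.astype(int);mk=((g[...,0]>85)&(g[...,2]>150)&(g.min(2)*1.9>g.max(2))).astype(np.uint8)
print([(np.round(d["location"],1).tolist(),round(d["conf"],2)) for d in pinpoint("block","wrist")],proj("wrist",[.5595,.184,0],m))
loc=[d["location"] for d in pinpoint("block","wrist")]
if loc: print(ray("wrist",loc,0,m))
print(proj("wrist",[.5595,.184,.034],m))
E
```

```text
t: 4.58
eef_pos: [0.5334, 0.0249, 0.1884]
tool_rot: [2.291, 1.983, 0.144]
t: 5.25
eef_pos: [0.5583, 0.1861, 0.1492]
tool_rot: [-2.386, -2.039, -0.001]
[-1.15491348  0.4907536   0.97443013  1.84026869 -0.4666517   1.06041721
  1.41599181]
[([477.5, 163.5], 0.96), ([291.4, 6.1], 0.62), ([316.9, 219.0], 0.6)] [[315.2799809  217.16131983]]
[[0.53768406 0.31132569 0.        ]
 [0.41172278 0.19123296 0.        ]
 [0.56115821 0.18501946 0.        ]]
[[315.09963622 228.38987642]]
```

View pics/w2.png

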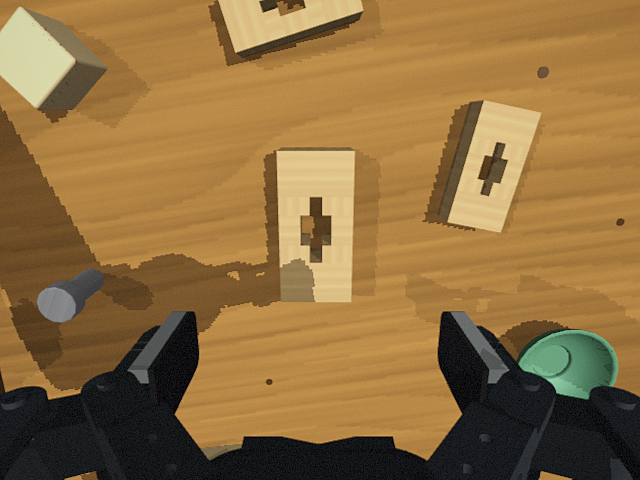

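The wrist picture shows the large block straight below, hole at (316,230), edges upright in the picture, so the jaws are square to it. I'll go down and grip.

```bash
python3 - <<'E'
from h import *
print(ray("wrist",[(316,230)],.034))
plan([.5607,.1848,.004],down(1.414),8)
E
```

```text
[[0.56060559 0.18533567 0.034     ]]
rows 8 d [-0.2  0.4 18.1] turn [-0.01 -0.01  0.03]
```

```bash

python3 -m inch '[{"delta_pos":[-0.1,0.4,20],"turn":[0,0,0],"grip":1},{"delta_pos":[-0.1,0.4,20],"turn":[0,0,0],"grip":1},{"delta_pos":[-0.1,0.4,20],"turn":[0,0,0],"grip":1},{"delta_pos":[-0.1,0.4,20],"turn":[0,0,0],"grip":1},{"delta_pos":[-0.1,0.4,20],"turn":[0,0,0],"grip":1},{"delta_pos":[-0.1,0.4,20],"turn":[0,0,0],"grip":1},{"delta_pos":[-0.1,0.4,15],"turn":[0,0,0],"grip":1},{"delta_pos":[-0.1,0.4,8],"turn":[0,0,0],"grip":1}]'
python3 -m inch '[{"delta_pos":[0,0,0],"turn":[0,0,0],"grip":1},{"delta_pos":[0,0,0],"turn":[0,0,0],"grip":-1},{"delta_pos":[0,0,0],"turn":[0,0,0],"grip":-1},{"delta_pos":[0,0,0],"turn":[0,0,0],"grip":-1},{"delta_pos":[0,0,0],"turn":[0,0,0],"grip":-1},{"delta_pos":[0,0,0],"turn":[0,0,0],"grip":-1},{"delta_pos":[0,0,0],"turn":[0,0,0],"grip":-1},{"delta_pos":[0,0,0],"turn":[0,0,0],"grip":-1}]'
```

```text
t: 6.07
eef_pos: [0.5599, 0.1822, 0.0052]
tool_rot: [-2.388, -2.037, 0.002]
force: [0.6, 0.1, 0.5]
grip_width: 1.001
t: 6.73
eef_pos: [0.5627, 0.184, 0.0091]
tool_rot: [-2.388, -2.038, -0.007]
force: [-1.1, -0.7, 6.3]
grip_width: 0.561
```

```bash

python3 -m inch '[{"delta_pos":[0,0,-5],"turn":[0,0,0],"grip":-1},{"delta_pos":[0,0,-10],"turn":[0,0,0],"grip":-1},{"delta_pos":[0,0,-15],"turn":[0,0,0],"grip":-1},{"delta_pos":[0,0,-20],"turn":[0,0,0],"grip":-1},{"delta_pos":[0,0,-20],"turn":[0,0,0],"grip":-1},{"delta_pos":[0,0,-20],"turn":[0,0,0],"grip":-1},{"delta_pos":[0,0,-10],"turn":[0,0,0],"grip":-1},{"delta_pos":[0,0,0],"turn":[0,0,0],"grip":-1}]'
python3 - <<'E'
from h import *
im=capture("scene");x,y=proj("scene",tool()[0])[0].astype(int);print(x,y,tool()[0])
im2=capture("wrist");
a=cv2.resize(im[max(0,y-110):y+70,x-90:x+90],(560,560))
cv2.imwrite("pics/s3.png",a)
E
```

```text
t: 7.4
eef_pos: [0.5639, 0.1839, 0.1106]
tool_rot: [-2.389, -2.039, -0.013]
force: [-0.2, 0.4, -2.3]
grip_width: 0.562
380 278 [0.56246619 0.18383242 0.10873587]
```

View pics/s3.png

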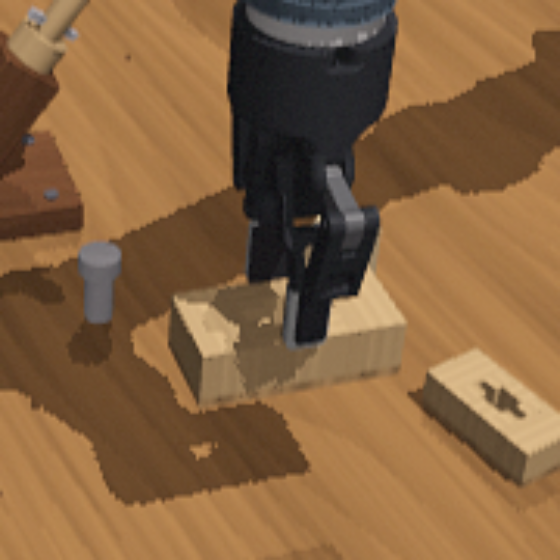

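The crop shows the block lifted level, with the pads on the upper half of its sides at mid-length. Next I check where the hole sits in the hand.

```bash
python3 - <<'E'
from h import *
m=camera_model("wrist");p,r=tool();im=capture("wrist")
# predicted hole outline on top face (tool z=-25mm) 
hx=np.array([(-4.5,-24),(4.5,-24),(4.5,-11),(11,-11),(11,11),(4.5,11),(4.5,24),(-4.5,24),(-4.5,11),(-11,11),(-11,-11),(-4.5,-11)])/1e3
print(proj("wrist",p+r.apply([[0,-.002,-.025],[0,.008,-.025],[.01,-.002,-.025]]),m))
px=proj("wrist",p+r.apply(np.c_[hx[:,0],hx[:,1]-.002,np.full(12,-.025)]),m)
x,y=px.mean(0).astype(int);x0,y0=x-80,min(y-75,330)
c=cv2.resize(im[y0:y0+150,x0:x0+160],None,fx=4,fy=4,interpolation=cv2.INTER_CUBIC)
cv2.polylines(c,[((px-[x0,y0])*4).astype(np.int32)],True,(0,0,255),1);cv2.imwrite("pics/w4.png",c);print(x0,y0)
E
```

```text
[[318.42087274 316.56028465]
 [318.42293064 340.35560478]
 [345.24504078 316.54793418]]
238 240
```

View pics/w4.png

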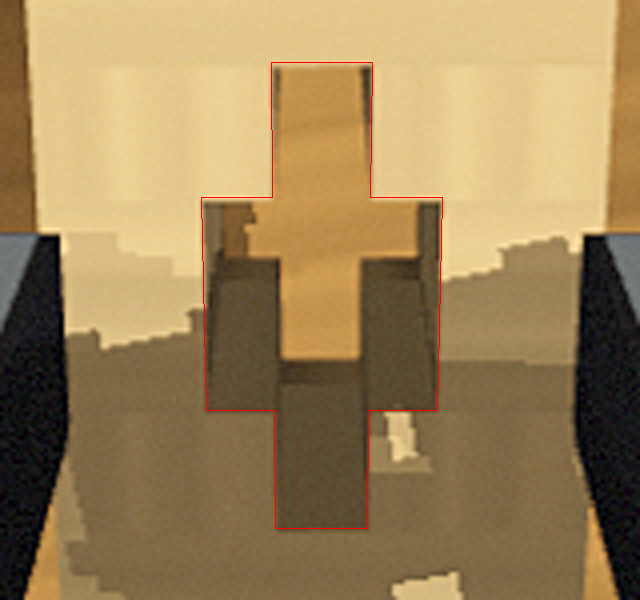

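```bash
cat >>h.py <<'E'
MO=np.array([0,-.002,.009])
def tgt(z,a,dx=0,dy=0,st=None):
    """TCP pose that puts mouth at (dx,dy,z) in seat frame (m), block x at angle a"""
    st=st or ST0;S=R.from_euler('z',st[2])*R.from_euler('y',-.65);Rt=pegR(st,a)
    return spt(st,ST["seat"])[0]+S.apply([dx,dy,z])-Rt.apply(MO),Rt
def mouth(st=None):
    st=st or ST0;p,r=tool();S=R.from_euler('z',st[2])*R.from_euler('y',-.65)
    v=S.inv().apply(p+r.apply(MO)-spt(st,ST["seat"])[0]);rr=S.inv()*r;M=rr.as_matrix()
    print("mouth mm",np.round(v*1e3,1),"tilt xy",M[:2,2].round(3),"a",round(float(np.arctan2(M[1,1],M[0,1])),3))
E
python3 - <<'E'
from h import *
P,Rt=tgt(.11,.134,0,.12);print(P);plan(P,Rt,16)
E
```

```text
[ 0.50996954 -0.01309065  0.22593349]
rows 16 d [-12.7   0.4  -7.4] turn [-2.33 -0.17 -0.44]
```

```bash

for i in 1 2; do python3 -m inch '[{"delta_pos":[-12.7,0.4,-7.4],"turn":[-2.33,-0.17,-0.44],"grip":-1},{"delta_pos":[-12.7,0.4,-7.4],"turn":[-2.33,-0.17,-0.44],"grip":-1},{"delta_pos":[-12.7,0.4,-7.4],"turn":[-2.33,-0.17,-0.44],"grip":-1},{"delta_pos":[-12.7,0.4,-7.4],"turn":[-2.33,-0.17,-0.44],"grip":-1},{"delta_pos":[-12.7,0.4,-7.4],"turn":[-2.33,-0.17,-0.44],"grip":-1},{"delta_pos":[-12.7,0.4,-7.4],"turn":[-2.33,-0.17,-0.44],"grip":-1},{"delta_pos":[-12.7,0.4,-7.4],"turn":[-2.33,-0.17,-0.44],"grip":-1},{"delta_pos":[-12.7,0.4,-7.4],"turn":[-2.33,-0.17,-0.44],"grip":-1}]' | head -4; done
python3 - <<'E'
from h import *
print(state()["joint_pos"]);mouth()
P,Rt=tgt(.085,.134);print(P);plan(P,Rt,8)
E
```

```text
t: 8.22
eef_pos: [0.5413, 0.0827, 0.1654]
tool_rot: [2.122, 1.928, 0.278]
force: [0.1, -0.2, -0.6]
t: 8.88
eef_pos: [0.5821, -0.0, 0.164]
tool_rot: [1.865, 1.799, 0.47]
force: [0.7, -1.0, -2.2]
[-1.67276365  0.13900019  1.56907716  2.33096008  0.26743573  0.22995396
  1.14653452]
mouth mm [ 17.2 144.6  19. ] tilt xy [-0.031 -0.021] a 0.136
[ 0.5051351  -0.13394401  0.2060314 ]
rows 8 d [-17.7  -4.8  -8. ] turn [-0.24  0.12  0.02]
```

The arm hit joint 3's limit because of how the redundancy was resolved. I'll fit the kinematics from the logged poses and simulate better routes.

```bash
python3 - <<'E'
from h import *
import itertools
s=state()
D=[([-1.32381213,.38383267,.04382783,1.59960129,-.01792263,1.16117985,-.04988328],[.2193549,.61080189,.20927597],[2.5681785,1.8066418,-.00326558]),
([-1.26910586,-.04333906,.10850975,2.12145842,.25550109,1.03280322,.0065171],[.2808,.3566,.2092],[2.368,1.791,.214]),
([-1.02804493,-.31081607,.41116173,2.21830285,.48542784,.97914713,.50512367],[.4501,.1199,.2701],[2.205,1.765,.368]),
([-1.03729554,-.28721106,1.11680572,2.14143402,.35498605,.86095245,1.34376337],[.5042,-.1368,.2274],[2.188,1.919,.279]),
([-1.15491348,.4907536,.97443013,1.84026869,-.4666517,1.06041721,1.41599181],[.5583,.1861,.1492],[-2.386,-2.039,-.001]),
(s["joint_pos"],s["eef_pos"],s["tool_rot"])]
def fk(q,sg,v):
    T=R.identity();p=np.zeros(3);v=np.asarray(v);off=v[:21].reshape(7,3)
    for i in range(7):
        T=T*R.from_euler('z' if i%2==0 else 'y',sg[i]*q[i]);p=p+T.apply(off[i])
    return p,T*R.from_euler('z',v[21])
best=[]
for s4 in itertools.product([1,-1],repeat=6):
    sg=[s4[0],1,s4[1],s4[2],s4[3],s4[4],s4[5]]
    # orientation only, with base yaw free
    def ro(v):
        return np.concatenate([((R.from_euler('z',v[1])*fk(q,sg,np.r_[np.zeros(21),v[0]])[1]).inv()*R.from_rotvec(w)).as_rotvec() for q,p,w in D])
    for y0 in(0,1.57,3.14,-1.57):
      for z0 in (0,1.57,3.14,-1.57):
        o=least_squares(ro,[z0,y0],max_nfev=15);best.append((o.cost,sg,o.x))
best.sort(key=lambda t:t[0]);
for b in best[:3]:print(b)
c,sg,x=best[0]
A=[];B=[]
for q,p,w in D:
    T=R.from_euler('z',x[1]);row=[]
    for i in range(7):
        T=T*R.from_euler('z' if i%2==0 else 'y',sg[i]*np.array(q)[i]);row.append(T.as_matrix())
    A.append(np.hstack([row[0][:,[2]],row[1][:,[1,2]],row[2][:,[0,2]],row[3][:,[2]],row[4][:,[0,2]],row[6][:,[2]]]));B.append(p)
A=np.vstack(A);B=np.concatenate(B)
for cols in ([0,2,4,5,7,8],[0,2,4,7,8],[0,2,7,8]):
    o=np.linalg.lstsq(A[:,cols],B,rcond=1e-6);print(cols,o[0].round(4),np.abs(A[:,cols]@o[0]-B).max())
E
```

```text
(np.float64(2.060505432138164e-07), [-1, 1, -1, 1, -1, 1, -1], array([ 3.14154617e+00, -1.00607517e-04]))
(np.float64(2.0605054321385015e-07), [-1, 1, -1, 1, -1, 1, -1], array([-3.14163913e+00, -1.00607474e-04]))
(np.float64(2.06050543213873e-07), [-1, 1, -1, 1, -1, 1, -1], array([ 3.14154617e+00, -1.00607502e-04]))
[0, 2, 4, 5, 7, 8] [0.361  0.2484 0.2484 0.2529 0.2529 0.4135] 0.039498539107321456
[0, 2, 4, 7, 8] [0.361  0.2484 0.2484 0.5057 0.4135] 0.03949853910732165
[0, 2, 7, 8] [0.361  0.4969 0.5057 0.4135] 0.039498539107321595
```

```bash
python3 - <<'E'
from h import *
s=state()
D=[([-1.32381213,.38383267,.04382783,1.59960129,-.01792263,1.16117985,-.04988328],[.2193549,.61080189,.20927597]),
([-1.26910586,-.04333906,.10850975,2.12145842,.25550109,1.03280322,.0065171],[.2808,.3566,.2092]),
([-1.02804493,-.31081607,.41116173,2.21830285,.48542784,.97914713,.50512367],[.4501,.1199,.2701]),
([-1.03729554,-.28721106,1.11680572,2.14143402,.35498605,.86095245,1.34376337],[.5042,-.1368,.2274]),
([-1.15491348,.4907536,.97443013,1.84026869,-.4666517,1.06041721,1.41599181],[.5583,.1861,.1492]),
(s["joint_pos"],s["eef_pos"])]
sg=[-1,1,-1,1,-1,1,-1]
A=[];B=[];nm=[]
for q,p in D:
    T=R.identity();row=[]
    for i in range(7):
        T=T*R.from_euler('zy'[i%2],sg[i]*np.array(q)[i]);row.append(T.as_matrix())
    A.append(np.hstack(row));B.append(p)
A=np.vstack(A);B=np.concatenate(B)
import itertools
base=[2,5+3*0,14,20] # z of link1, link2(z idx5), link5 z, link7 z
extra=[i for i in range(21) if i not in base]
res=[]
for k in(1,2):
  for e in itertools.combinations(extra,k):
    c=base+list(e);o=np.linalg.lstsq(A[:,c],B,rcond=1e-6);res.append((np.abs(A[:,c]@o[0]-B).max(),c,o[0].round(4)))
res.sort(key=lambda t:t[0])
for r_ in res[:12]:print(r_)
for i in range(6):print((A[3*i:3*i+3][:,base]@np.linalg.lstsq(A[:,base],B,rcond=None)[0]-B[3*i:3*i+3]).round(4))
E
```

```text
(np.float64(0.00012991124571776203), [2, 5, 14, 20, 1, 10], array([ 0.3005,  0.4913,  0.5066,  0.3442, -0.0212, -0.02  ]))
(np.float64(0.00012991124571781754), [2, 5, 14, 20, 4, 7], array([ 0.3005,  0.4913,  0.5066,  0.3442, -0.0212, -0.02  ]))
(np.float64(0.00012991124571787305), [2, 5, 14, 20, 1, 7], array([ 0.3005,  0.4913,  0.5066,  0.3442, -0.0212, -0.02  ]))
(np.float64(0.00012991124571798407), [2, 5, 14, 20, 4, 10], array([ 0.3005,  0.4913,  0.5066,  0.3442, -0.0212, -0.02  ]))
(np.float64(0.007168877592878407), [2, 5, 14, 20, 7, 19], array([ 0.297 ,  0.4958,  0.5082,  0.3484, -0.0252, -0.0161]))
(np.float64(0.007168877592878508), [2, 5, 14, 20, 10, 19], array([ 0.297 ,  0.4958,  0.5082,  0.3484, -0.0252, -0.0161]))
(np.float64(0.00934945489233479), [2, 5, 14, 20, 10, 12], array([ 0.2974,  0.4979,  0.5022,  0.3701, -0.0349, -0.0223]))
(np.float64(0.009349454892335216), [2, 5, 14, 20, 7, 12], array([ 0.2974,  0.4979,  0.5022,  0.3701, -0.0349, -0.0223]))
(np.float64(0.009617799128630283), [2, 5, 14, 20, 4, 13], array([ 0.2873,  0.493 ,  0.5049,  0.3351, -0.0246, -0.0184]))
(np.float64(0.009617799128630394), [2, 5, 14, 20, 1, 16], array([ 0.2873,  0.493 ,  0.5049,  0.3351, -0.0246, -0.0184]))
(np.float64(0.009617799128630394), [2, 5, 14, 20, 4, 16], array([ 0.2873,  0.493 ,  0.5049,  0.3351, -0.0246, -0.0184]))
(np.float64(0.009617799128630505), [2, 5, 14, 20, 1, 13], array([ 0.2873,  0.493 ,  0.5049,  0.3351, -0.0246, -0.0184]))
[-0.0396  0.0119 -0.0037]
[-0.0242  0.0102 -0.0013]
[-0.0054  0.0203  0.0043]
[0.001  0.0261 0.0047]
[-0.0235  0.0291 -0.0113]
[0.0157 0.0102 0.0073]
```

```bash
cat >kin.py <<'E'
from h import *
SG=[-1,1,-1,1,-1,1,-1]
OFF=np.zeros((7,3));OFF[0]=[0,-.0212,.3005];OFF[1]=[0,0,.4913];OFF[2]=[0,-.02,0];OFF[4]=[0,0,.5066];OFF[6]=[0,0,.3442]
lo=np.array([-2.61,-.41,-1.48,0,-1.57,.05,-2.85]);hi=np.array([2.61,2.15,1.57,2.5,4.71,1.97,2.85])
def fkj(q):
    T=np.eye(3);p=np.zeros(3);ax=[];o=[]
    for i in range(7):
        e=np.array([0,0,1.]) if i%2==0 else np.array([0,1.,0])
        ax.append(T@e*SG[i]);o.append(p)
        c,s=np.cos(SG[i]*q[i]),np.sin(SG[i]*q[i])
        T=T@(np.array([[c,-s,0],[s,c,0],[0,0,1]]) if i%2==0 else np.array([[c,0,s],[0,1,0],[-s,0,c]]))
        p=p+T@OFF[i]
    J=np.array([np.r_[np.cross(a,p-b),a] for a,b in zip(ax,o)]).T
    return p,R.from_matrix(T@np.diag([-1,-1,1])),J
def ik(q,P,Rt,it=15,null=None):
    q=np.array(q,float)
    for _ in range(it):
        p,r,J=fkj(q);e=np.r_[P-p,(Rt*r.inv()).as_rotvec()]
        dq=J.T@np.linalg.solve(J@J.T+1e-5*np.eye(6),e)
        if null is not None: dq+=.05*(np.eye(7)-np.linalg.pinv(J)@J)@(null-q)
        q=np.clip(q+dq,lo,hi)
    p,r,J=fkj(q);return q,np.linalg.norm(P-p)+.2*np.linalg.norm((Rt*r.inv()).as_rotvec())
def path(q,P,Rt,n,null=None):
    p0,r0,_=fkj(q);w=(r0.inv()*Rt).as_rotvec()
    for k in range(1,n+1): q,e=ik(q,p0+(P-p0)*k/n,r0*R.from_rotvec(w*k/n),8,null)
    return q,e
E
python3 - <<'E'
from kin import *
D=[([-1.32381213,.38383267,.04382783,1.59960129,-.01792263,1.16117985,-.04988328]),
([-1.26910586,-.04333906,.10850975,2.12145842,.25550109,1.03280322,.0065171]),
([-1.02804493,-.31081607,.41116173,2.21830285,.48542784,.97914713,.50512367]),
([-1.03729554,-.28721106,1.11680572,2.14143402,.35498605,.86095245,1.34376337]),
([-1.15491348,.4907536,.97443013,1.84026869,-.4666517,1.06041721,1.41599181]),state()["joint_pos"]]
print("fk",fkj(D[5])[0],state()["eef_pos"])
for i in range(4):
    p,r,_=fkj(D[i+1])
    print("obs",np.round(D[i+1],2));print("min",path(D[i],p,r,10)[0].round(2));print("nul",path(D[i],p,r,10,np.array(D[0]))[0].round(2))
rng=np.random.default_rng(0)
for z,a in((0,.134),(.07,.134),(0,.134+np.pi),(.07,.134+np.pi)):
    P,Rt=tgt(z,a);sol=[]
    for _ in range(300):
        q,e=ik(rng.uniform(lo,hi),P,Rt,40)
        if e<1e-4:sol.append(np.minimum(q-lo,hi-q).min());sol[-1]=(sol[-1],q.round(2))
    sol.sort(key=lambda t:-t[0]);print(z,a,len(sol),sol[:1],[ (t[1][0],t[1][2],t[1][4]) for t in sol[1:40:6]])
E
```

```text
fk [ 5.82186303e-01 -1.48060485e-05  1.63866119e-01] [ 5.82117539e-01 -2.21081008e-06  1.63987192e-01]
obs [-1.27 -0.04  0.11  2.12  0.26  1.03  0.01]
min [-1.27 -0.04  0.11  2.12  0.26  1.03  0.01]
nul [-1.25 -0.04  0.09  2.12  0.25  1.03  0.01]
obs [-1.03 -0.31  0.41  2.22  0.49  0.98  0.51]
min [-1.03 -0.31  0.41  2.22  0.49  0.98  0.5 ]
nul [-0.97 -0.3   0.37  2.22  0.46  0.97  0.52]
obs [-1.04 -0.29  1.12  2.14  0.35  0.86  1.34]
min [-1.06 -0.3   1.13  2.14  0.38  0.87  1.33]
nul [-0.98 -0.25  1.08  2.14  0.3   0.85  1.39]
obs [-1.15  0.49  0.97  1.84 -0.47  1.06  1.42]
min [-1.16  0.5   0.99  1.84 -0.48  1.06  1.42]
nul [-0.65  0.34  0.31  1.82 -0.12  1.    1.13]
0 0.134 120 [(np.float64(0.17044796519886468), array([ 1.42,  0.25, -1.28,  2.31,  1.17,  0.22,  0.68]))] [(np.float64(1.36), np.float64(-1.21), np.float64(1.09)), (np.float64(1.49), np.float64(-1.37), np.float64(1.27)), (np.float64(1.05), np.float64(-0.88), np.float64(0.7)), (np.float64(1.53), np.float64(-1.44), np.float64(1.34)), (np.float64(0.83), np.float64(-0.66), np.float64(0.44)), (np.float64(0.76), np.float64(
[... 944 characters left out ...]
), (np.float64(0.91), np.float64(-0.73), np.float64(0.54)), (np.float64(0.86), np.float64(-0.68), np.float64(0.48)), (np.float64(0.76), np.float64(-0.58), np.float64(0.36))]
0.07 3.275592653589793 151 [(np.float64(0.13724613566186905), array([ 1.55, -0.27, -1.2 ,  2.36, -1.02,  0.38, -0.45]))] [(np.float64(1.53), np.float64(-1.18), np.float64(-0.99)), (np.float64(1.31), np.float64(-1.01), np.float64(-0.79)), (np.float64(1.22), np.float64(-0.94), np.float64(-0.71)), (np.float64(1.07), np.float64(-0.81), np.float64(-0.61)), (np.float64(0.83), np.float64(-0.59), np.float64(-0.46)), (np.float64(1.6), np.float64(-1.23), np.float64(-1.07)), (np.float64(0.65), np.float64(-0.42), np.float64(-0.35))]
```

```bash
cat >srch.py <<'E'
from kin import *
def ins(q,a,zs=np.r_[np.arange(.075,-.0041,-.008)]):
    m=9;qs=[]
    for z in zs:
        P,Rt=tgt(z,a);q,e=ik(q,P,Rt,10)
        if e>3e-4:return -1,q
        m=min(m,np.minimum(q-lo,hi-q).min());qs.append(q)
    for da in(.08,-.08):
        P,Rt=tgt(.011,a+da);q2,e=ik(qs[-2],P,Rt,10);
        if e>3e-4:return -1,q
        m=min(m,np.minimum(q2-lo,hi-q2).min())
    return m,q
E
python3 - <<'E'
from srch import *
rng=np.random.default_rng(1)
for a in(.134,.134+np.pi):
    P,Rt=tgt(.075,a);sol=[]
    for _ in range(400):
        q,e=ik(rng.uniform(lo,hi),P,Rt,30)
        if e<1e-4:
            m,qe=ins(q,a)
            if m>0.02:sol.append((m,q.round(2),qe.round(2)))
    sol.sort(key=lambda t:-t[0]);print(a,len(sol));[print(t) for t in sol[:40:3]]
    pos=[t for t in sol if t[1][2]>0];print("q3>0",pos[:4])
E
```

```text
0.134 102
(np.float64(0.0584852463134949), array([ 1.31, -0.21, -1.01,  2.36, -0.79,  0.32,  2.48]), array([ 1.04,  0.11, -0.87,  2.33,  0.59,  0.11,  1.18]))
(np.float64(0.0535420524481965), array([ 1.23, -0.19, -0.94,  2.36, -0.73,  0.31,  2.42]), array([ 0.99,  0.11, -0.81,  2.33,  0.52,  0.1 ,  1.24]))
(np.float64(0.05174180288076628), array([ 1.18, -0.18, -0.9 ,  2.36, -0.69,  0.3 ,  2.39]), array([ 0.97,  0.1 , -0.79,  2.33,  0.5 ,  0.1 ,  1.27]))
(np.float64(0.049867194664527076), array([-0.4 , -0.23,  0.55,  2.42,  0.42,  0.29,  1.35]), array([-0.86,  0.03,  1.09,  2.4 , -0.64,  0.1 ,  2.38]))
(np.float64(0.04799895436985627), array([ 1.08, -0.17, -0.81,  2.37, -0.61,  0.29,  2.31]), array([ 0.91,  0.1 , -0.73,  2.33,  0.43,  0.1 ,  1.32]))
(np.float64(0.046611629637001564), array([ 1.04, -0.17, -0.77,  2.37, -0.59,  0.28,  2.28]), array([ 0.89,  0.09, -0.71,  2.33,  0.41,  0.1 ,  1.35]))
(np.float64(0.045858197550839586), array([ 1.01, -0.16, -0.75,  2.37, -0.57,  0.28,  2.27]), array([ 0.87,  0.09, -0.69,  2.33,  0.39,  0.1 ,  1.36]))
(np.float64(0.0450626920098111), array(
[... 3657 characters left out ...]
,  2.43,  0.35,  0.28, -1.73]), array([-0.69,  0.03,  0.91,  2.4 , -0.6 ,  0.09, -0.81]))
q3>0 [(np.float64(0.046592231327210964), array([-0.49, -0.26,  0.63,  2.43,  0.51,  0.3 , -1.87]), array([-0.91,  0.03,  1.14,  2.41, -0.72,  0.1 , -0.69])), (np.float64(0.04635713084814985), array([-0.48, -0.26,  0.62,  2.43,  0.5 ,  0.3 , -1.86]), array([-0.94,  0.03,  1.18,  2.41, -0.74,  0.1 , -0.66])), (np.float64(0.04581112591199421), array([-0.42, -0.24,  0.57,  2.43,  0.45,  0.29, -1.82]), array([-1.04,  0.04,  1.29,  2.41, -0.85,  0.11, -0.56])), (np.float64(0.04578527427252234), array([-0.42, -0.24,  0.56,  2.43,  0.44,  0.29, -1.81]), array([-1.02,  0.04,  1.26,  2.41, -0.82,  0.11, -0.58]))]
```

```bash
cat >>srch.py <<'E'
S0=R.from_euler('z',ST0[2])*R.from_euler('y',-.65)
PEG=spt(ST0,ST["seat"])[0]+S0.apply(np.c_[np.zeros(8),np.zeros(8),np.linspace(-.1,.058,8)])
PEG=np.vstack([PEG,PEG+S0.apply([.02,0,0]),PEG+S0.apply([-.02,0,0])]);PEG=PEG[[0,1,2,3,4,5,6,7,8,9,10,11,12,16,17,18,19,20]]
cor=np.array([[x,y,z] for x in(-.026,.026) for y in(-.057,.053) for z in(.009,-.025)])
def leg(q,P,Rt,n,col=True):
    p0,r0,_=fkj(q);w=(r0.inv()*Rt).as_rotvec();m=9
    for k in range(1,n+1):
        q0=q;pk=p0+(P-p0)*k/n;rk=r0*R.from_rotvec(w*k/n);q,e=ik(q,pk,rk,6)
        if e>1e-3:return -1,q
        m=min(m,np.minimum(q-lo,hi-q).min())
        if (pk+rk.apply(cor))[:,2].min()<.07:return -2,q
        b=rk.inv().apply(PEG-pk)
        if ((abs(b[:,0])<.062)&(abs(b[:,1])<.06)&(b[:,2]<.016)&(b[:,2]>-.2)).any():return -3,q
    return m,q
E
cat >s2.py <<'E'
from srch import *
import time
rng=np.random.default_rng(2);q0=state()["joint_pos"];t=time.time();best=[];cnt={}
while time.time()-t<230:
    W=[];q=q0;m=9
    for k in range(rng.integers(1,4)):
        P=np.array([rng.uniform(.42,.8),rng.uniform(-.02,.45),rng.uniform(.17,.42)])
        S=(R.from_euler('z',rng.uniform(-.9,.9))*R.from_euler('y',-rng.uniform(0,.65))).as_matrix();Rt=R.from_matrix(np.c_[S[:,1],S[:,0],-S[:,2]])
        W.append((P,Rt));mm,q=leg(q,P,Rt,6)
        if k==0 and mm==0:mm=.03
        m=min(m,mm)
        if m<.02:break
    if m<.02:cnt[k,round(m,1)]=cnt.get((k,round(m,1)),0)+1;continue
    P,Rt=tgt(.085,.134);mm,q=leg(q,P,Rt,10);m=min(m,mm)
    if m<.02:cnt['f',round(m,1)]=cnt.get(('f',round(m,1)),0)+1;continue
    mm,q2=ins(q,.134);m=min(m,mm)
    if m>.02:best.append((m,len(W),W,q,q2))
    else:cnt['i']=cnt.get('i',0)+1
print(cnt);best.sort(key=lambda b:-b[0])
for b in best[:6]:print(b[0],[(P.round(3).tolist(),r.as_rotvec().round(3).tolist()) for P,r in b[2]],b[3].round(2),b[4].round(2))
E
OMP_NUM_THREADS=1 python3 s2.py
```

```text
{(0, -1): 1311, ('f', -1): 514, (2, -1): 21, ('f', np.float64(0.0)): 38, 'i': 152, (1, -1): 47, (0, np.float64(0.0)): 43, ('f', -3): 27, (1, np.float64(0.0)): 1, (2, np.float64(0.0)): 1}
0.0535011438958074 [([0.777, 0.325, 0.203], [2.269, 1.286, 0.386]), ([0.772, 0.153, 0.333], [1.012, 2.894, 0.278]), ([0.571, 0.359, 0.366], [1.362, 2.564, 0.531])] [-0.49 -0.29  0.61  2.43  0.53  0.34  1.26] [-1.03  0.04  1.27  2.4  -0.79  0.11  2.53]
0.05342702747923801 [([0.729, 0.169, 0.362], [2.503, 1.897, 0.001]), ([0.63, 0.158, 0.344], [1.283, 2.661, 0.468])] [-0.48 -0.29  0.61  2.43  0.52  0.34  1.26] [-0.97  0.04  1.2   2.4  -0.73  0.11  2.46]
0.053090487806456504 [([0.673, 0.104, 0.228], [1.353, 2.646, 0.414])] [-0.49 -0.29  0.62  2.43  0.53  0.34  1.25] [-0.92  0.03  1.15  2.4  -0.69  0.1   2.42]
0.05306469486652442 [([0.709, -0.019, 0.42], [1.02, 2.919, 0.192])] [-0.5  -0.3   0.62  2.43  0.54  0.34  1.25] [-0.92  0.03  1.15  2.4  -0.69  0.1   2.42]
0.05282516294173133 [([0.67, 0.236, 0.248], [2.033, 1.87, 0.446]), ([0.63, 0.277, 0.292], [1.061, 2.673, 0.689])] [-0.44 -0.28  0.57  2.42  0.48  0.33  1.3 ] [-1.02  0.04  1.26  2.4  -0.78  0.11  2.51]
0.05281212385904713 [([0.588, 0.177, 0.181], [2.369, 1.892, 0.13]), ([0.58, 0.413, 0.189], [2.408, 0.881, 0.273]), ([0.621, 0.015, 0.257], [1.742, 2.064, 0.616])] [ 1.19 -0.23 -0.89  2.37 -0.74  0.34  2.43] [ 0.98  0.1  -0.8   2.33  0.51  0.1   1.25]
```

```bash
python3 - <<'E'
from h import *
plan([.673,.104,.228],R.from_rotvec([1.353,2.646,.414]),16);mouth()
E
```

```text
rows 16 d [ 4.5  8.5 -0.6] turn [ 0.92  1.4  -2.07]
mouth mm [ 17.2 144.6  19. ] tilt xy [-0.031 -0.021] a 0.136
```

```bash

python3 -m inch '[{"delta_pos":[4.5,8.5,-0.6],"turn":[0.92,1.4,-2.07],"grip":-1},{"delta_pos":[4.5,8.5,-0.6],"turn":[0.92,1.4,-2.07],"grip":-1},{"delta_pos":[4.5,8.5,-0.6],"turn":[0.92,1.4,-2.07],"grip":-1},{"delta_pos":[4.5,8.5,-0.6],"turn":[0.92,1.4,-2.07],"grip":-1},{"delta_pos":[4.5,8.5,-0.6],"turn":[0.92,1.4,-2.07],"grip":-1},{"delta_pos":[4.5,8.5,-0.6],"turn":[0.92,1.4,-2.07],"grip":-1},{"delta_pos":[4.5,8.5,-0.6],"turn":[0.92,1.4,-2.07],"grip":-1},{"delta_pos":[4.5,8.5,-0.6],"turn":[0.92,1.4,-2.07],"grip":-1}]'
python3 - <<'E'
from h import *
print(state()["joint_pos"]);plan([.673,.104,.228],R.from_rotvec([1.353,2.646,.414]),8)
E
```

```text
t: 9.55
eef_pos: [0.6336, 0.0444, 0.1992]
tool_rot: [1.649, 2.239, 0.448]
force: [-0.5, -1.0, -2.6]
grip_width: 0.559
[-0.99904155  0.16094078  0.94428223  2.06644972 -0.29376681  0.54008723
  1.9998211 ]
rows 8 d [ 4.5  8.5 -0.7] turn [ 0.9   1.38 -2.08]
```

Tracking is exact. Next is the second half, with a simulation of the next leg.

```bash

python3 -m inch '[{"delta_pos":[4.5,8.5,-0.7],"turn":[0.9,1.38,-2.08],"grip":-1},{"delta_pos":[4.5,8.5,-0.7],"turn":[0.9,1.38,-2.08],"grip":-1},{"delta_pos":[4.5,8.5,-0.7],"turn":[0.9,1.38,-2.08],"grip":-1},{"delta_pos":[4.5,8.5,-0.7],"turn":[0.9,1.38,-2.08],"grip":-1},{"delta_pos":[4.5,8.5,-0.7],"turn":[0.9,1.38,-2.08],"grip":-1},{"delta_pos":[4.5,8.5,-0.7],"turn":[0.9,1.38,-2.08],"grip":-1},{"delta_pos":[4.5,8.5,-0.7],"turn":[0.9,1.38,-2.08],"grip":-1},{"delta_pos":[4.5,8.5,-0.7],"turn":[0.9,1.38,-2.08],"grip":-1}]'
python3 - <<'E'
from srch import *
q=state()["joint_pos"];print(q)
P,Rt=tgt(.085,.134);m,q=leg(q,P,Rt,24);print(m,q);print(ins(q,.134))
plan(P,Rt,24)
E
```

```text
t: 10.22
eef_pos: [0.673, 0.1038, 0.2281]
tool_rot: [1.352, 2.646, 0.412]
force: [0.8, -0.8, -1.9]
grip_width: 0.559
[-0.77830763  0.33282804  0.77423934  1.77588433 -0.50495113  0.91132221
  2.40545992]
0.07454364579439332 [-0.46800064 -0.28725821  0.59478836  2.42545635  0.50790148  0.33728556
  1.27246122]
(np.float64(0.04012326304320339), array([-0.47460241,  0.03104804,  0.68078648,  2.38674113, -0.46156739,
        0.09012326,  2.18520235]))
rows 24 d [-7.4 -9.4 -3.2] turn [-0.7  -0.92  1.37]
```

```bash
cat >>h.py <<'E'
def part(P,Rt,f,n):
    p,r=tool();plan(p+f*(np.array(P)-p),r*R.from_rotvec(f*(r.inv()*Rt).as_rotvec()),n)
E
python3 - <<'E'
from h import *
part(*tgt(.09,.134),.4,8)
E
```

```text
rows 8 d [ -6.2 -12.8  -3.7] turn [-0.84 -1.1   1.65]
```

```bash

python3 -m inch '[{"delta_pos":[-6.2,-12.8,-3.7],"turn":[-0.84,-1.1,1.65],"grip":-1},{"delta_pos":[-6.2,-12.8,-3.7],"turn":[-0.84,-1.1,1.65],"grip":-1},{"delta_pos":[-6.2,-12.8,-3.7],"turn":[-0.84,-1.1,1.65],"grip":-1},{"delta_pos":[-6.2,-12.8,-3.7],"turn":[-0.84,-1.1,1.65],"grip":-1},{"delta_pos":[-6.2,-12.8,-3.7],"turn":[-0.84,-1.1,1.65],"grip":-1},{"delta_pos":[-6.2,-12.8,-3.7],"turn":[-0.84,-1.1,1.65],"grip":-1},{"delta_pos":[-6.2,-12.8,-3.7],"turn":[-0.84,-1.1,1.65],"grip":-1},{"delta_pos":[-6.2,-12.8,-3.7],"turn":[-0.84,-1.1,1.65],"grip":-1}]'
python3 - <<'E'
from srch import *
q=state()["joint_pos"];mouth()
for z in(.085,.095,.1,.11):
    P,Rt=tgt(z,.134);m,q1=leg(q,P,Rt,16);print(z,m,q1)
part(*tgt(.095,.134),.6,8)
E
```

```text
t: 10.88
eef_pos: [0.6038, 0.0081, 0.2204]
tool_rot: [1.59, 2.311, 0.462]
force: [-0.6, -0.4, -1.5]
grip_width: 0.564
mouth mm [ 65.7 157.2  52.3] tilt xy [-0.232  0.161] a 0.494
0.085 0.07451815939211182 [-0.46888384 -0.28750277  0.59555259  2.42548184  0.50879652  0.33747049
  1.27168615]
0.095 0.07273059026352424 [-0.46002728 -0.32162192  0.57620135  2.42726941  0.52048157  0.37164615
  1.26209763]
0.1 0.0714878978102893 [-0.45632743 -0.3385121   0.56712956  2.42795842  0.52512747  0.38880807
  1.2582932 ]
0.11 0.038099639736919266 [-0.45006311 -0.37190036  0.54987093  2.42891479  0.53245062  0.42322977
  1.25223558]
rows 8 d [-8.3 -9.5 -3.8] turn [-0.76 -0.98  1.47]
```

```bash

python3 -m inch '[{"delta_pos":[-8.3,-9.5,-4.5],"turn":[-0.76,-0.98,1.47],"grip":-1},{"delta_pos":[-8.3,-9.5,-4.5],"turn":[-0.76,-0.98,1.47],"grip":-1},{"delta_pos":[-8.3,-9.5,-4.5],"turn":[-0.76,-0.98,1.47],"grip":-1},{"delta_pos":[-8.3,-9.5,-4.5],"turn":[-0.76,-0.98,1.47],"grip":-1},{"delta_pos":[-8.3,-9.5,-4.5],"turn":[-0.76,-0.98,1.47],"grip":-1},{"delta_pos":[-8.3,-9.5,-4.5],"turn":[-0.76,-0.98,1.47],"grip":-1},{"delta_pos":[-8.3,-9.5,-4.5],"turn":[-0.76,-0.98,1.47],"grip":-1},{"delta_pos":[-8.3,-9.5,-4.5],"turn":[-0.76,-0.98,1.47],"grip":-1}]'
python3 - <<'E'
from srch import *
mouth();q=state()["joint_pos"]
P,Rt=tgt(.09,.134);print(leg(q,P,Rt,16))
part(P,Rt,1,8)
E
```

```text
t: 11.55
eef_pos: [0.5386, -0.0764, 0.221]
tool_rot: [1.757, 2.0, 0.498]
force: [-0.6, -0.6, -1.8]
grip_width: 0.557
mouth mm [27.1 62.7 82.9] tilt xy [-0.086  0.076] a 0.273
(np.float64(0.07355902116654356), array([-0.46411925, -0.30459576,  0.58559169,  2.42644098,  0.5150032 ,
        0.35451518,  1.2665869 ]))
rows 8 d [-6.8 -5.1 -1.1] turn [-0.5  -0.66  0.97]
```

```bash

python3 -m inch '[{"delta_pos":[-6.8,-5.1,-1.1],"turn":[-0.5,-0.66,0.97],"grip":-1},{"delta_pos":[-6.8,-5.1,-1.1],"turn":[-0.5,-0.66,0.97],"grip":-1},{"delta_pos":[-6.8,-5.1,-1.1],"turn":[-0.5,-0.66,0.97],"grip":-1},{"delta_pos":[-6.8,-5.1,-1.1],"turn":[-0.5,-0.66,0.97],"grip":-1},{"delta_pos":[-6.8,-5.1,-1.1],"turn":[-0.5,-0.66,0.97],"grip":-1},{"delta_pos":[-6.8,-5.1,-1.1],"turn":[-0.5,-0.66,0.97],"grip":-1},{"delta_pos":[-6.8,-5.1,-1.1],"turn":[-0.5,-0.66,0.97],"grip":-1},{"delta_pos":[-6.8,-5.1,-1.1],"turn":[-0.5,-0.66,0.97],"grip":-1}]'
python3 - <<'E'
from srch import *
mouth();q=state()["joint_pos"];print(q)
m=camera_model("wrist");p,r=tool();im=capture("wrist")
S=S0;seat=spt(ST0,ST["seat"])[0]
th=np.linspace(0,2*np.pi,40)
def circ(rad,z):return proj("wrist",seat+S.apply(np.c_[rad*np.cos(th),rad*np.sin(th),np.full(40,z)]),m)
hx=np.array([(-4.5,-24),(4.5,-24),(4.5,-11),(11,-11),(11,11),(4.5,11),(4.5,24),(-4.5,24),(-4.5,11),(-11,11),(-11,-11),(-4.5,-11)])/1e3
px=proj("wrist",p+r.apply(np.c_[hx[:,0],hx[:,1]-.002,np.full(12,-.025)]),m)
x,y=px.mean(0).astype(int);x0,y0=x-80,min(y-75,330)
c=cv2.resize(im[y0:y0+150,x0:x0+160],None,fx=4,fy=4,interpolation=cv2.INTER_CUBIC)
for g,col in((px,(0,0,255)),(circ(.005,.058),(255,0,0)),(circ(.0095,.044),(0,255,0)),(circ(.018,0),(255,255,0))):
    cv2.polylines(c,[((g-[x0,y0])*4).astype(np.int32)],True,col,1)
cv2.imwrite("pics/w5.png",c)
P,Rt=tgt(.065,.134);part(P,Rt,1,8)
E
```

```text
t: 12.22
eef_pos: [0.5021, -0.1329, 0.2093]
tool_rot: [1.847, 1.789, 0.513]
force: [0.6, -0.4, -2.3]
grip_width: 0.559
mouth mm [-0.5  0.5 89.6] tilt xy [-0.001 -0.   ] a 0.134
[-0.46170454 -0.30169753  0.5823593   2.42697476  0.51369391  0.35269638
  1.26563141]
rows 8 d [0.1 0.4 3. ] turn [-0.03  0.01 -0.01]
```

View pics/w5.png

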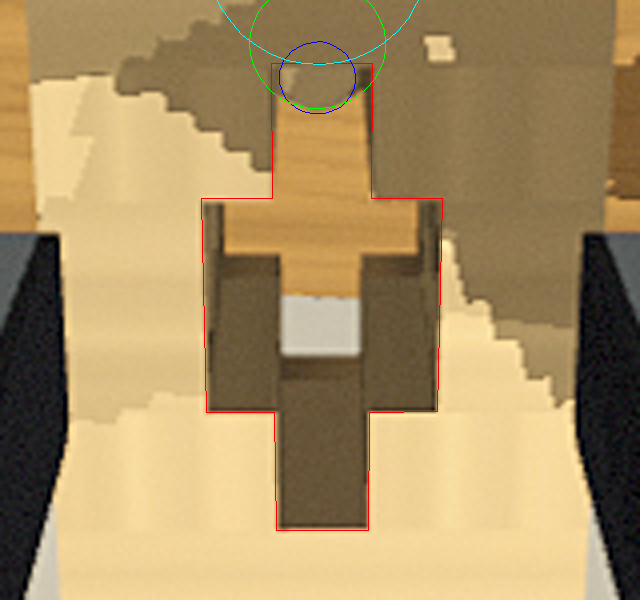

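The wrist picture shows the block has not slipped: the outline fits, the hole is in line, and only a bit of the peg tip shows near (290,80). I'll start sliding on slowly and watch the force.

```bash

python3 -m inch '[{"delta_pos":[0.1,0.1,4.5],"turn":[0,0,0],"grip":-1},{"delta_pos":[0.1,0.1,4.5],"turn":[0,0,0],"grip":-1},{"delta_pos":[0.1,0.1,4.5],"turn":[0,0,0],"grip":-1},{"delta_pos":[0.1,0.1,4.5],"turn":[0,0,0],"grip":-1},{"delta_pos":[0,0,4.5],"turn":[0,0,0],"grip":-1},{"delta_pos":[0,0,4.5],"turn":[0,0,0],"grip":-1},{"delta_pos":[0,0,4.5],"turn":[0,0,0],"grip":-1},{"delta_pos":[0,0,4.5],"turn":[0,0,0],"grip":-1}]'
python3 - <<'E'
from srch import *
mouth();print(state()["joint_pos"],S0.inv().apply(state()["force"]))
part(*tgt(.04,.134),1,8)
E
```

```text
t: 12.93
eef_pos: [0.5268, -0.1356, 0.1832]
tool_rot: [1.842, 1.789, 0.518]
force: [-0.6, -0.6, -1.6]
grip_width: 0.56
mouth mm [ 3.5  1.9 53.7] tilt xy [0.004 0.001] a 0.135
[-0.53323492 -0.1791342   0.68587345  2.41289974  0.45137816  0.23305457
  1.31802139] [-1.3119982  -0.69497245 -0.9878052 ]
rows 8 d [-0.2 -0.5  1.7] turn [ 0.03 -0.01  0.01]
```

```bash

python3 -m inch '[{"delta_pos":[0,0,0],"turn":[0,0,0],"grip":-1},{"delta_pos":[0,0,0],"turn":[0,0,0],"grip":-1},{"delta_pos":[0,0,0],"turn":[0,0,0],"grip":-1},{"delta_pos":[0,0,0],"turn":[0,0,0],"grip":-1},{"delta_pos":[0,0,0],"turn":[0,0,0],"grip":-1},{"delta_pos":[0,0,0],"turn":[0,0,0],"grip":-1},{"delta_pos":[0,0,0],"turn":[0,0,0],"grip":-1},{"delta_pos":[0,0,0],"turn":[0,0,0],"grip":-1}]'
python3 - <<'E'
from srch import *
mouth();q=state()["joint_pos"];print(q,S0.inv().apply(state()["force"]),state()["wrist_torque"])
print(fkj(q)[0],ins(q,.134,np.arange(.05,-.001,-.005)))
part(*tgt(.04,.134),1,8)
im=capture("scene");x,y=proj("scene",tool()[0])[0].astype(int)
cv2.imwrite("pics/s6.png",cv2.resize(im[max(0,y-90):y+70,x-90:x+90],None,fx=4,fy=4,interpolation=cv2.INTER_CUBIC)[:600])
E
```

```text
t: 13.6
eef_pos: [0.5264, -0.1357, 0.1837]
tool_rot: [1.843, 1.788, 0.519]
force: [-0.3, 0.2, -2.2]
grip_width: 0.561
mouth mm [ 3.5  1.7 54.4] tilt xy [0.004 0.002] a 0.135
[-0.5314318  -0.18147318  0.6841312   2.41330909  0.45255372  0.23444299
  1.31690202] [-1.60908048  0.09708486 -1.50353602] [ 0.15575849  0.90817549 -0.07187991]
[ 0.52648385 -0.13572021  0.18357941] (-1, array([-1.3738375 , -0.03289298,  1.57      ,  2.40200132, -0.18904427,
        0.09178198,  1.97013501]))
rows 8 d [-0.2 -0.5  1.8] turn [ 0.03 -0.01  0.  ]
```

View pics/s6.png

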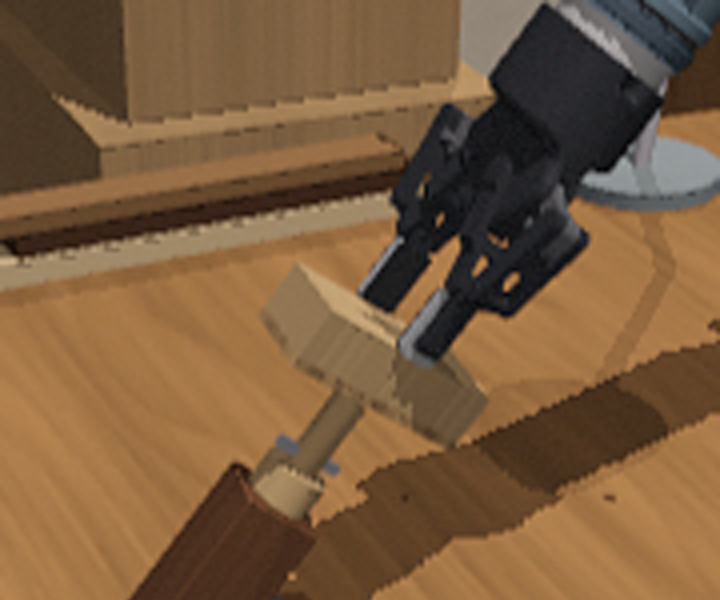

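The scene crop shows the peg entering the hole at the block's middle, block in line and the pin below still clear. The sideways drift along x comes from the arm's solver near the wrist singularity. I'll match the solver before going on.

```bash

python3 -m inch '[{"delta_pos":[-0.4,-0.9,0],"turn":[0,0,0],"grip":-1},{"delta_pos":[-0.4,-0.9,0],"turn":[0,0,0],"grip":-1},{"delta_pos":[-0.4,-0.9,0],"turn":[0,0,0],"grip":-1},{"delta_pos":[-0.4,-0.9,0],"turn":[0,0,0],"grip":-1},{"delta_pos":[0,0,0],"turn":[0,0,0],"grip":-1},{"delta_pos":[0,0,0],"turn":[0,0,0],"grip":-1},{"delta_pos":[0,0,0],"turn":[0,0,0],"grip":-1},{"delta_pos":[0,0,0],"turn":[0,0,0],"grip":-1}]'
python3 - <<'E'
from sim import *
mouth();q=state()["joint_pos"];print(q,S0.inv().apply(state()["force"]),state()["wrist_torque"])
for n in(20,30,60):
    qq=q;c=fkj(q)[:2]
    P,Rt=tgt(0,.134);d=c[1].inv().apply(P-c[0])*1e3/n
    mn=[]
    for k in range(n):
        qq,c=row(qq,c,d,[0,0,0],1e-4,5);mn.append(np.minimum(qq-lo,hi-qq).min())
        if k%(n//5)==n//5-1:print(n,qq.round(2),*info(qq))
    print(min(mn))
E
```

```text
t: 14.32
eef_pos: [0.5235, -0.1373, 0.1816]
tool_rot: [1.843, 1.788, 0.518]
force: [0.2, 0.5, -1.1]
grip_width: 0.561
mouth mm [ 0.1 -0.3 54.2] tilt xy [0.004 0.001] a 0.135
[-0.52925583 -0.18386036  0.6879404   2.41976065  0.45436374  0.229428
  1.32072865] [-0.57795338  0.5404995  -0.91650982] [0.10484713 0.86878222 0.01872059]
20 [-0.57 -0.15  0.74  2.42  0.42  0.19  1.36] [ 0.1 -0.2 43.3] [0.004 0.001]
20 [-0.63 -0.11  0.81  2.41  0.35  0.16  1.41] [ 0.1 -0.1 32.4] [0.004 0.001]
20 [-0.74 -0.08  0.94  2.41  0.24  0.13  1.52] [ 0.  -0.1 21.6] [0.004 0.001]
20 [-1.01 -0.04  1.22  2.41  0.03  0.1   1.74] [ 0.  -0.  10.8] [0.004 0.001]
20 [-1.51 -0.06  1.57  2.4   0.    0.08  1.8 ] [ 4.  99.7  5.1] [0.005 0.111]
0.0
30 [-0.57 -0.15  0.74  2.42  0.41  0.19  1.36] [ 0.1 -0.2 43.3] [0.004 0.001]
30 [-0.63 -0.11  0.81  2.41  0.35  0.16  1.41] [ 0.1 -0.1 32.4] [0.004 0.001]
30 [-0.74 -0.08  0.94  2.41  0.24  0.13  1.52] [ 0.  -0.1 21.6] [0.004 0.001]
30 [-1.01 -0.04  1.22  2.41  0.03  0.1   1.74] [ 0.  -0.  10.8] [0.004 0.001]
30 [-1.48 -0.06  1.57  2.4   0.03  0.08  1.77] [ 3.5 82.3  4.2] [0.007 0.092]
0.0
60 [-0.57 -0.15  0.74  2.42  0.41  0.19  1.36] [ 0.1 -0.2 43.3] [0.004 0.001]
60 [-0.63 -0.11  0.81  2.41  0.35  0.16  1.41] [ 0.1 -0.1 32.4] [0.004 0.001]
60 [-0.74 -0.08  0.94  2.41  0.24  0.13  1.52] [ 0.  -0.1 21.6] [0.004 0.001]
60 [-1.01 -0.04  1.22  2.41  0.03  0.1   1.74] [ 0.  -0.  10.8] [0.004 0.001]
60 [-1.45 -0.06  1.57  2.41  0.08  0.08  1.71] [ 2.8 65.6  3.6] [0.008 0.074]
0.0
```

```bash
python3 - <<'E'
from sim import *
q0=state()["joint_pos"]
res=[]
for z1 in(.05,.035):
 for a1 in np.arange(-.8,1.0,.2):
  for a2 in np.arange(-.8,1.0,.2):
   for z2 in(.016,):
    m,q=desc(q0,[z1,z2,z2,-.003],[a1,a2,.134,.134],30)
    m2=-1
    if m>0:m2=min(desc(q,[.011,.011],[.134,.134+d],20)[0] for d in(.1,-.1))
    res.append((min(m,m2),round(a1,2),round(a2,2),z1,q.round(2)))
res.sort(key=lambda t:-t[0]);[print(t) for t in res[:10]]
def tr(zs,As,ns):
    q=q0;mx=0
    for (z,a,n) in zip(zs,As,ns):
        qs=q;
        m,q=desc(q,[z],[a],n);print(z,a,round(m,3),q.round(2),"maxdq",np.abs(q-qs).max().round(2))
b=res[0];tr([b[3],.016,.016,-.003],[b[1],b[2],.134,.134],[30]*4)
E
```

```text
(np.float64(0.047884572793341476), np.float64(-0.4), np.float64(-0.4), 0.05, array([-0.71,  0.06,  0.94,  2.39, -0.86,  0.1 ,  2.58]))
(np.float64(0.047870500911325636), np.float64(0.6), np.float64(-0.8), 0.05, array([-0.7 ,  0.06,  0.93,  2.39, -0.86,  0.1 ,  2.58]))
(np.float64(0.04786721807583445), np.float64(-0.0), np.float64(-0.6), 0.05, array([-0.7 ,  0.06,  0.93,  2.39, -0.86,  0.1 ,  2.58]))
(np.float64(0.04786682229892478), np.float64(-0.2), np.float64(-0.6), 0.035, array([-0.71,  0.06,  0.94,  2.39, -0.87,  0.1 ,  2.59]))
(np.float64(0.04786549425711488), np.float64(-0.8), np.float64(-0.2), 0.05, array([-0.7 ,  0.06,  0.93,  2.39, -0.86,  0.1 ,  2.58]))
(np.float64(0.04784690401820489), np.float64(-0.0), np.float64(-0.8), 0.035, array([-0.7 ,  0.06,  0.92,  2.39, -0.85,  0.1 ,  2.57]))
(np.float64(0.04783070811083835), np.float64(0.8), np.float64(-0.8), 0.05, array([-0.72,  0.06,  0.95,  2.39, -0.88,  0.1 ,  2.59]))
(np.float64(0.04782241873372113), np.float64(-0.8), np.float64(-0.0), 0.035, array([-0.72,  0.06,  0.95,  2.39, -0.88,  0.1 ,  2.6 ]))
(np.float64(0.04781341984777544), np.float64(-0.4), np.float64(-0.4), 0.035, array([-0.73,  0.06,  0.95,  2.39, -0.88,  0.1 ,  2.6 ]))
(np.float64(0.04780582797546516), np.float64(0.2), np.float64(-0.8), 0.035, array([-0.73,  0.06,  0.95,  2.39, -0.88,  0.1 ,  2.6 ]))
0.05 -0.4 0.083 [-0.42 -0.15  0.59  2.41  0.31  0.21  0.91] maxdq 0.41
0.016 -0.4 0.064 [-0.64 -0.03  0.84  2.4  -0.02  0.11  1.23] maxdq 0.33
0.016 0.134 0.064 [-0.74 -0.04  0.94  2.4   0.06  0.11  1.69] maxdq 0.46
-0.003 0.134 0.048 [-0.71  0.06  0.94  2.39 -0.86  0.1   2.58] maxdq 0.93
```

```bash
python3 -c "
from h import *
plan(*tgt(.05,-.4),8)"
```

```text
rows 8 d [-0.1 -0.   0.5] turn [ 0.03 -0.01  3.83]
```

```bash

python3 -m inch '[{"delta_pos":[-0.1,0,0.5],"turn":[0.03,0,3.83],"grip":-1},{"delta_pos":[-0.1,0,0.5],"turn":[0.03,0,3.83],"grip":-1},{"delta_pos":[-0.1,0,0.5],"turn":[0.03,0,3.83],"grip":-1},{"delta_pos":[-0.1,0,0.5],"turn":[0.03,0,3.83],"grip":-1},{"delta_pos":[-0.1,0,0.5],"turn":[0.03,0,3.83],"grip":-1},{"delta_pos":[-0.1,0,0.5],"turn":[0.03,0,3.83],"grip":-1},{"delta_pos":[-0.1,0,0.5],"turn":[0.03,0,3.83],"grip":-1},{"delta_pos":[-0.1,0,0.5],"turn":[0.03,0,3.83],"grip":-1}]'
cat > chk.py <<'E'
from sim import *
import sys
mouth();s=state();print(s["joint_pos"].round(3),"F seat",S0.inv().apply(s["force"]).round(1))
z,a,n=float(sys.argv[1]),float(sys.argv[2]),int(sys.argv[3]);plan(*tgt(z,a),n)
q=s["joint_pos"]
for z1,a1 in((.016,-.4),(.016,.134),(-.003,.134))[int(sys.argv[4]):]:
    m,q=desc(q,[z1],[a1],30);print(z1,a1,round(m,3),q.round(2))
E
python3 chk.py .035 -.4 8 0
```

```text
t: 14.98
eef_pos: [0.5257, -0.1384, 0.1783]
tool_rot: [2.327, 1.276, 0.704]
force: [-0.7, 0.0, -2.2]
grip_width: 0.561
mouth mm [ 0.1  0.  50.2] tilt xy [-0.     0.002] a -0.403
[-0.423 -0.147  0.595  2.412  0.304  0.21   0.92 ] F seat [-1.9 -0.1 -1.3]
rows 8 d [-0.  -0.   1.9] turn [-0.01 -0.01 -0.02]
0.016 -0.4 0.064 [-0.64 -0.03  0.84  2.4  -0.02  0.11  1.24]
0.016 0.134 0.064 [-0.74 -0.04  0.94  2.4   0.06  0.11  1.69]
-0.003 0.134 0.048 [-0.7   0.06  0.93  2.39 -0.86  0.1   2.58]
```

The joints follow the simulation exactly. Sliding down to z ≈ 35 mm.

```bash

python3 -m inch '[{"delta_pos":[0,0,1.9],"turn":[0,0,0],"grip":-1},{"delta_pos":[0,0,1.9],"turn":[0,0,0],"grip":-1},{"delta_pos":[0,0,1.9],"turn":[0,0,0],"grip":-1},{"delta_pos":[0,0,1.9],"turn":[0,0,0],"grip":-1},{"delta_pos":[0,0,1.9],"turn":[0,0,0],"grip":-1},{"delta_pos":[0,0,1.9],"turn":[0,0,0],"grip":-1},{"delta_pos":[0,0,1.9],"turn":[0,0,0],"grip":-1},{"delta_pos":[0,0,1.9],"turn":[0,0,0],"grip":-1}]'
python3 chk.py .018 -.4 8 0
```

```text
t: 15.65
eef_pos: [0.5349, -0.1399, 0.1661]
tool_rot: [2.324, 1.28, 0.703]
force: [0.3, 1.0, -2.6]
grip_width: 0.559
mouth mm [ 0.1  0.1 34.8] tilt xy [-0.     0.002] a -0.4
[-0.491 -0.097  0.674  2.406  0.224  0.165  0.999] F seat [-1.5  1.  -2.1]
rows 8 d [-0.  -0.   2.1] turn [-0.01 -0.01  0.  ]
0.016 -0.4 0.064 [-0.64 -0.03  0.84  2.4  -0.02  0.11  1.23]
0.016 0.134 0.064 [-0.74 -0.04  0.94  2.4   0.06  0.11  1.69]
-0.003 0.134 0.048 [-0.71  0.06  0.93  2.39 -0.86  0.1   2.58]
```

```bash

python3 -m inch '[{"delta_pos":[0,0,2.1],"turn":[0,0,0],"grip":-1},{"delta_pos":[0,0,2.1],"turn":[0,0,0],"grip":-1},{"delta_pos":[0,0,2.1],"turn":[0,0,0],"grip":-1},{"delta_pos":[0,0,2.1],"turn":[0,0,0],"grip":-1},{"delta_pos":[0,0,2.1],"turn":[0,0,0],"grip":-1},{"delta_pos":[0,0,2.1],"turn":[0,0,0],"grip":-1},{"delta_pos":[0,0,2.1],"turn":[0,0,0],"grip":-1},{"delta_pos":[0,0,2.1],"turn":[0,0,0],"grip":-1}]'
python3 chk.py .017 .134 8 1
```

```text
t: 16.32
eef_pos: [0.5449, -0.1417, 0.1528]
tool_rot: [2.324, 1.279, 0.703]
force: [0.7, -0.4, -2.6]
grip_width: 0.559
mouth mm [ 0.2 -0.  18.1] tilt xy [-0.     0.002] a -0.4
[-0.637 -0.042  0.838  2.401  0.012  0.119  1.206] F seat [-1.  -0.3 -2.5]
rows 8 d [ 0.1 -0.   0.1] turn [-0.   -0.01 -3.82]
0.016 0.134 0.065 [-0.76 -0.05  0.96  2.4   0.08  0.12  1.68]
-0.003 0.134 0.048 [-0.75  0.06  0.98  2.39 -0.9   0.1   2.62]
```

```bash

python3 -m inch '[{"delta_pos":[0.1,0,0.1],"turn":[0,0,-3.82],"grip":-1},{"delta_pos":[0.1,0,0.1],"turn":[0,0,-3.82],"grip":-1},{"delta_pos":[0.1,0,0.1],"turn":[0,0,-3.82],"grip":-1},{"delta_pos":[0.1,0,0.1],"turn":[0,0,-3.82],"grip":-1},{"delta_pos":[0.1,0,0.1],"turn":[0,0,-3.82],"grip":-1},{"delta_pos":[0.1,0,0.1],"turn":[0,0,-3.82],"grip":-1},{"delta_pos":[0.1,0,0.1],"turn":[0,0,-3.82],"grip":-1},{"delta_pos":[0.1,0,0.1],"turn":[0,0,-3.82],"grip":-1}]'
python3 chk.py .010 .134 8 2
```

```text
t: 16.98
eef_pos: [0.5456, -0.1409, 0.1523]
tool_rot: [1.844, 1.793, 0.515]
force: [-0.3, 0.3, -1.9]
grip_width: 0.557
mouth mm [ 0.2 -0.2 17.4] tilt xy [-0.     0.002] a 0.137
[-0.76  -0.052  0.96   2.403  0.093  0.119  1.669] F seat [-1.5  0.3 -1.3]
rows 8 d [ 0.  -0.   0.9] turn [ 0.   -0.01  0.02]
-0.003 0.134 0.048 [-0.76  0.07  0.99  2.39 -0.91  0.1   2.63]
```

```bash

python3 -m inch '[{"delta_pos":[0,0,1.1],"turn":[0,0,0],"grip":-1},{"delta_pos":[0,0,1.1],"turn":[0,0,0],"grip":-1},{"delta_pos":[0,0,1.1],"turn":[0,0,0],"grip":-1},{"delta_pos":[0,0,1.1],"turn":[0,0,0],"grip":-1},{"delta_pos":[0,0,1.1],"turn":[0,0,0],"grip":-1},{"delta_pos":[0,0,1.1],"turn":[0,0,0],"grip":-1},{"delta_pos":[0,0,1.1],"turn":[0,0,0],"grip":-1},{"delta_pos":[0,0,1.1],"turn":[0,0,0],"grip":-1}]'
python3 chk.py .002 .134 8 2
```

```text
t: 17.65
eef_pos: [0.5509, -0.1419, 0.1454]
tool_rot: [1.849, 1.788, 0.517]
force: [0.5, 0.3, -2.3]
grip_width: 0.563
mouth mm [ 0.3 -0.3  8.6] tilt xy [0.    0.002] a 0.131
[-1.018 -0.019  1.241  2.402 -0.231  0.1    1.989] F seat [-1.1  0.4 -2.1]
rows 8 d [ 0.  -0.   0.8] turn [ 0.   -0.01 -0.02]
-0.003 0.134 0.048 [-0.78  0.07  1.01  2.39 -0.92  0.11  2.64]
```

```bash

python3 -m inch '[{"delta_pos":[0,0,0.7],"turn":[0,0,0],"grip":-1},{"delta_pos":[0,0,0.7],"turn":[0,0,0],"grip":-1},{"delta_pos":[0,0,0.7],"turn":[0,0,0],"grip":-1},{"delta_pos":[0,0,0.7],"turn":[0,0,0],"grip":-1},{"delta_pos":[0,0,0.7],"turn":[0,0,0],"grip":-1},{"delta_pos":[0,0,0.7],"turn":[0,0,0],"grip":-1},{"delta_pos":[0,0,0.7],"turn":[0,0,0],"grip":-1},{"delta_pos":[0,0,0.7],"turn":[0,0,0],"grip":-1}]'
python3 chk.py -.001 .134 8 2
```

```text
t: 18.32
eef_pos: [0.5544, -0.1424, 0.141]
tool_rot: [1.848, 1.788, 0.517]
force: [0.6, 0.5, -0.7]
grip_width: 0.561
mouth mm [ 0.4 -0.2  3. ] tilt xy [0.    0.001] a 0.132
[-0.99   0.043  1.231  2.397 -0.782  0.112  2.516] F seat [-0.   0.6 -0.9]
rows 8 d [ 0.  -0.   0.5] turn [ 0.   -0.01 -0.01]
-0.003 0.134 0.06 [-0.82  0.07  1.06  2.39 -0.96  0.11  2.68]
```

```bash

python3 -m inch '[{"delta_pos":[0,0,0.5],"turn":[0,0,0],"grip":-1},{"delta_pos":[0,0,0.5],"turn":[0,0,0],"grip":-1},{"delta_pos":[0,0,0.5],"turn":[0,0,0],"grip":-1},{"delta_pos":[0,0,0.5],"turn":[0,0,0],"grip":-1},{"delta_pos":[0,0,0.5],"turn":[0,0,0],"grip":-1},{"delta_pos":[0,0,0.5],"turn":[0,0,0],"grip":-1},{"delta_pos":[0,0,0.5],"turn":[0,0,0],"grip":-1},{"delta_pos":[0,0,0.5],"turn":[0,0,0],"grip":-1}]'
python3 chk.py -.004 .134 8 3
```

```text
t: 18.98
eef_pos: [0.5563, -0.1428, 0.1375]
tool_rot: [1.847, 1.79, 0.517]
force: [-4.3, 0.8, 1.7]
grip_width: 0.561
mouth mm [-0.2 -0.3 -1. ] tilt xy [-0.     0.002] a 0.133
[-0.863  0.063  1.103  2.393 -0.919  0.115  2.644] F seat [-2.4  0.1  4. ]
rows 8 d [0.  0.  0.4] turn [-0.   -0.01 -0.01]
```

```bash
python3 - <<'E'
from h import *
im=capture("scene");x,y=proj("scene",tool()[0])[0].astype(int)
print([(n,[(np.round(d["location"]).tolist(),round(d["conf"],2)) for d in pinpoint(n,"scene")][:2]) for n in("seat","peg_tip","pin","mouth")])
for n in("seat","pin","peg_tip"):print(n,proj("scene",spt(ST0,ST[n])).round(0))
cv2.imwrite("pics/s7.png",cv2.resize(im[max(0,y-70):y+50,x-80:x+60],None,fx=5,fy=5,interpolation=cv2.INTER_CUBIC))
E
```

```text
[('seat', [([302.0, 178.0], 0.66)]), ('peg_tip', [([315.0, 155.0], 0.43)]), ('pin', [([304.0, 175.0], 0.66)]), ('mouth', [([447.0, 309.0], 0.81), ([430.0, 373.0], 0.68)])]
seat [[304. 178.]]
pin [[306. 175.]]
peg_tip [[320. 156.]]
```

View pics/s7.png

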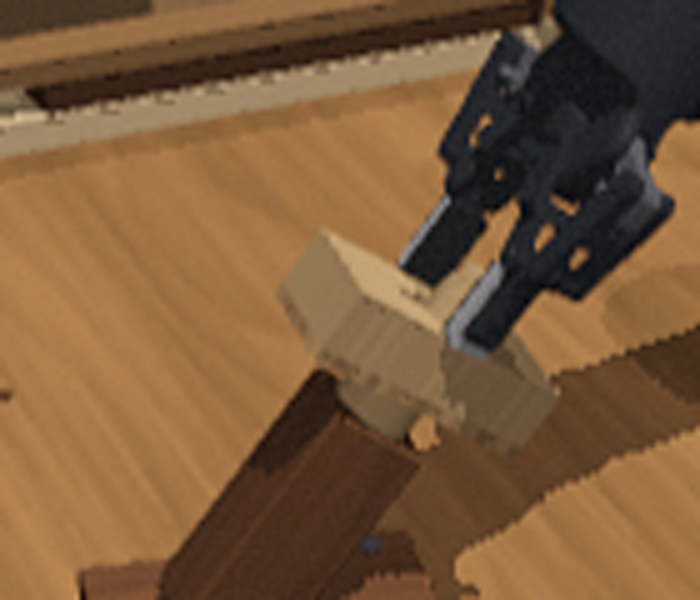

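The crop shows the cork face against the round shoulder, the pin hidden in the slots, and the peg tip standing out between the fingers. I'll ease off about 1 mm, check the retreat, then release.

```bash

python3 -m inch '[{"delta_pos":[0,0,-0.4],"turn":[0,0,0],"grip":-1},{"delta_pos":[0,0,-0.4],"turn":[0,0,0],"grip":-1},{"delta_pos":[0,0,0],"turn":[0,0,0],"grip":-1},{"delta_pos":[0,0,0],"turn":[0,0,0],"grip":-1},{"delta_pos":[0,0,0],"turn":[0,0,0],"grip":1},{"delta_pos":[0,0,0],"turn":[0,0,0],"grip":1},{"delta_pos":[0,0,0],"turn":[0,0,0],"grip":1},{"delta_pos":[0,0,0],"turn":[0,0,0],"grip":1}]'
python3 - <<'E'
from sim import *
mouth();s=state();q=s["joint_pos"];print(q.round(3),"F seat",S0.inv().apply(s["force"]).round(1))
for z in(.005,.01,.02,.04,.06,.08,.1):
    m,q=desc(q,[z],[.134],20);print(z,round(m,3),q.round(2))
E
```

```text
t: 19.9
eef_pos: [0.5568, -0.1428, 0.139]
tool_rot: [1.846, 1.789, 0.517]
force: [-0.0, 1.0, 0.5]
grip_width: 1.0
mouth mm [ 1.2 -0.2 -0.1] tilt xy [0.001 0.002] a 0.134
[-0.886  0.059  1.125  2.392 -0.893  0.114  2.62 ] F seat [0.2 1.  0.5]
0.005 0.058 [-1.12  0.03  1.36  2.4  -0.67  0.11  2.41]
0.01 -1 [-1.33  0.01  1.57  2.4  -0.59  0.11  2.35]
0.02 -1 [-2.61  1.61  1.57  2.5  -1.57  1.76  2.85]
0.04 -1 [-2.61  1.35  1.57  2.5  -1.57  0.39  2.85]
0.06 -1 [-2.61  0.08  1.57  2.5   0.38  0.39  2.49]
0.08 -1 [-2.61  0.    1.57  2.5   0.61  0.34  2.85]
0.1 -1 [ 2.61 -0.41 -1.48  2.5   4.71  0.05 -2.85]
```

```bash
python3 - <<'E'
from sim import *
q0=state()["joint_pos"];res=[]
for a1 in(-.3,-.15,0,.134,.3,.45):
  for z1 in(0,.01,.02):
    m1,q1=desc(q0,[z1],[a1],16)
    if m1<.03:continue
    for a2 in(-.35,-.1,.134,.4,.5):
      m,q=desc(q1,[.06],[a2],30)
      m2,q2=desc(q,[.1],[a2],16) if m>.03 else (-1,q)
      res.append((round(min(m1,m,m2),3),round(min(m1,m),3),a1,z1,a2,q1.round(2),q.round(2)))
res.sort(key=lambda t:(-t[0],-t[1]));[print(t) for t in res[:8]]
E
```

```text
(np.float64(0.047), np.float64(0.047), 0.3, 0, -0.35, array([-0.87,  0.05,  1.1 ,  2.39, -0.84,  0.11,  2.73]), array([-0.38, -0.18,  0.54,  2.41,  0.33,  0.24,  0.94]))
(np.float64(0.047), np.float64(0.047), 0.3, 0, -0.1, array([-0.87,  0.05,  1.1 ,  2.39, -0.84,  0.11,  2.73]), array([-0.42, -0.18,  0.58,  2.42,  0.37,  0.24,  1.16]))
(np.float64(0.047), np.float64(0.047), 0.3, 0, 0.134, array([-0.87,  0.05,  1.1 ,  2.39, -0.84,  0.11,  2.73]), array([-0.46, -0.19,  0.62,  2.42,  0.41,  0.25,  1.35]))
(np.float64(0.047), np.float64(0.047), 0.3, 0, 0.4, array([-0.87,  0.05,  1.1 ,  2.39, -0.84,  0.11,  2.73]), array([-0.51, -0.2 ,  0.66,  2.42,  0.46,  0.25,  1.57]))
(np.float64(0.047), np.float64(0.047), 0.3, 0, 0.5, array([-0.87,  0.05,  1.1 ,  2.39, -0.84,  0.11,  2.73]), array([-0.52, -0.21,  0.67,  2.42,  0.48,  0.26,  1.66]))
(np.float64(0.047), np.float64(0.047), 0.3, 0.01, -0.35, array([-0.96, -0.03,  1.18,  2.4 , -0.08,  0.1 ,  2.01]), array([-0.36, -0.17,  0.53,  2.41,  0.32,  0.24,  0.96]))
(np.float64(0.047), np.float64(0.047), 0.3, 0.01, -0.1, array([-0.96, -0.03,  1.18,  2.4 , -0.08,  0.1 ,  2.01]), array([-0.41, -0.18,  0.57,  2.42,  0.37,  0.24,  1.16]))
(np.float64(0.047), np.float64(0.047), 0.3, 0.01, 0.134, array([-0.96, -0.03,  1.18,  2.4 , -0.08,  0.1 ,  2.01]), array([-0.46, -0.19,  0.61,  2.42,  0.41,  0.25,  1.35]))
```

```bash

python3 -m inch '[{"delta_pos":[0,0,0],"turn":[0,0,-3.2],"grip":1},{"delta_pos":[0,0,0],"turn":[0,0,-3.2],"grip":1},{"delta_pos":[0,0,0],"turn":[0,0,-3.1],"grip":1},{"delta_pos":[0,0,-1],"turn":[0,0,0],"grip":1},{"delta_pos":[0,0,-1],"turn":[0,0,0],"grip":1},{"delta_pos":[0,0,-1],"turn":[0,0,0],"grip":1},{"delta_pos":[0,0,-1],"turn":[0,0,0],"grip":1},{"delta_pos":[0,0,-1],"turn":[0,0,0],"grip":1}]'
python3 - <<'E'
from sim import *
mouth();s=state();q=s["joint_pos"];print(q.round(3),"F seat",S0.inv().apply(s["force"]).round(1))
for z,a in((.01,.3),(.03,.25),(.06,.134),(.1,.134)):
    m,q=desc(q,[z],[a],30);print(z,a,round(m,3),q.round(2))
E
```

```text
t: 20.57
eef_pos: [0.5534, -0.1424, 0.1426]
tool_rot: [1.679, 1.921, 0.454]
force: [0.3, -1.3, -0.9]
grip_width: 1.003
mouth mm [ 0.7 -0.7  4.9] tilt xy [0.    0.002] a 0.299
[-1.018  0.024  1.255  2.398 -0.634  0.106  2.545] F seat [-0.1 -1.2 -1. ]
0.01 0.3 0.047 [-0.94 -0.03  1.16  2.4  -0.1   0.1   2.02]
0.03 0.25 0.052 [-0.6  -0.09  0.79  2.41  0.29  0.16  1.58]
0.06 0.134 0.083 [-0.45 -0.19  0.61  2.42  0.41  0.25  1.36]
0.1 0.134 0.074 [-0.39 -0.32  0.51  2.43  0.46  0.37  1.31]
```

```bash

python3 -m inch '[{"delta_pos":[0,0,-1],"turn":[0,0,0],"grip":1},{"delta_pos":[0,0,-1],"turn":[0,0,0],"grip":1},{"delta_pos":[0,0,-1],"turn":[0,0,0],"grip":1},{"delta_pos":[0,0,-1],"turn":[0,0,0],"grip":1},{"delta_pos":[0,0,-1],"turn":[0,0,0],"grip":1},{"delta_pos":[0,0,-1.5],"turn":[0,0,0],"grip":1},{"delta_pos":[0,0,-2],"turn":[0,0,0],"grip":1},{"delta_pos":[0,0,-2],"turn":[0,0,0],"grip":1}]'
python3 - <<'E'
from sim import *
mouth();s=state();q=s["joint_pos"];print(q.round(3))
for z,a in((.03,.3),(.06,.134),(.1,.134)):
    m,q=desc(q,[z],[a],30);print(z,a,round(m,3),q.round(2))
plan(*tgt(.06,.134),16)
E
```

```text
t: 21.23
eef_pos: [0.5471, -0.1411, 0.1511]
tool_rot: [1.679, 1.922, 0.454]
force: [-0.3, -0.3, -0.2]
grip_width: 0.999
mouth mm [ 0.7 -0.5 15.5] tilt xy [0.    0.002] a 0.299
[-0.806 -0.047  1.01   2.403  0.056  0.114  1.868]
0.03 0.3 0.065 [-0.61 -0.09  0.79  2.41  0.29  0.16  1.63]
0.06 0.134 0.083 [-0.44 -0.19  0.6   2.42  0.4   0.25  1.37]
0.1 0.134 0.074 [-0.38 -0.32  0.51  2.43  0.45  0.37  1.32]
rows 16 d [ 0.  -0.  -2.8] turn [ 0.   -0.01  0.59]
```

```bash

for i in 1 2; do python3 -m inch '[{"delta_pos":[0,0,-2.8],"turn":[0,0,0.59],"grip":1},{"delta_pos":[0,0,-2.8],"turn":[0,0,0.59],"grip":1},{"delta_pos":[0,0,-2.8],"turn":[0,0,0.59],"grip":1},{"delta_pos":[0,0,-2.8],"turn":[0,0,0.59],"grip":1},{"delta_pos":[0,0,-2.8],"turn":[0,0,0.59],"grip":1},{"delta_pos":[0,0,-2.8],"turn":[0,0,0.59],"grip":1},{"delta_pos":[0,0,-2.8],"turn":[0,0,0.59],"grip":1},{"delta_pos":[0,0,-2.8],"turn":[0,0,0.59],"grip":1}]'; done
python3 -m inch '[{"delta_pos":[0,0,-4.5],"turn":[0,0,0],"grip":1},{"delta_pos":[0,0,-4.5],"turn":[0,0,0],"grip":1},{"delta_pos":[0,0,-4.5],"turn":[0,0,0],"grip":1},{"delta_pos":[0,0,-4.5],"turn":[0,0,0],"grip":1},{"delta_pos":[0,0,-4.5],"turn":[0,0,0],"grip":1},{"delta_pos":[0,0,-4.5],"turn":[0,0,0],"grip":1},{"delta_pos":[0,0,-4.5],"turn":[0,0,0],"grip":1},{"delta_pos":[0,0,-4.5],"turn":[0,0,0],"grip":1}]'
python3 - <<'E'
from h import *
mouth()
im=capture("scene");x,y=proj("scene",spt(ST0,ST["seat"]))[0].astype(int)
cv2.imwrite("pics/s8.png",cv2.resize(im[max(0,y-70):y+50,x-70:x+70],None,fx=5,fy=5,interpolation=cv2.INTER_CUBIC))
capture("top")
for c in("scene","top"):
  print(c,[(n,[(np.round(d["location"]).tolist(),round(d["conf"],2)) for d in pinpoint(n,c)][:3]) for n in("block","offcut","dish","practice_box","dog","mouth")])
E
```

```text
t: 21.9
eef_pos: [0.5336, -0.1391, 0.1689]
tool_rot: [1.764, 1.857, 0.486]
force: [0.2, -0.2, 0.5]
grip_width: 0.999
t: 22.57
eef_pos: [0.5198, -0.1367, 0.1865]
tool_rot: [1.847, 1.79, 0.517]
force: [-0.4, 0.0, 0.0]
grip_width: 1.0
t: 23.23
eef_pos: [0.4982, -0.1332, 0.2154]
tool_rot: [1.846, 1.791, 0.516]
force: [0.3, 0.5, 0.5]
grip_width: 1.002
mouth mm [ 0.1 -0.4 96.6] tilt xy [-0.     0.002] a 0.134
scene [('block', [([308.0, 177.0], 0.97), ([445.0, 306.0], 0.94), ([426.0, 372.0], 0.56)]), ('offcut', [([396.0, 257.0], 0.88)]), ('dish', [([343.0, 444.0], 0.55), ([318.0, 160.0], 0.43)]), ('practice_box', [([214.0, 306.0], 0.75), ([343.0, 445.0], 0.72), ([308.0, 180.0], 0.18)]), ('dog', [([320.0, 272.0], 0.64)]), ('mouth', [([448.0, 306.0], 0.97), ([428.0, 374.0], 0.95), ([304.0, 174.0], 0.86)])]
top [('block', [([433.0, 279.0], 0.74), ([262.0, 347.0], 0.6), ([211.0, 286.0], 0.57)]), ('offcut', [([337.0, 342.0], 0.91), ([431.0, 280.0], 0.38)]), ('dish', [([192.0, 210.0], 0.61)]), ('practice_box', [([343.0, 172.0], 0.55)]), ('dog', [([355.0, 268.0], 0.42)]), ('mouth', [([432.0, 279.0], 0.8), ([436.0, 282.0], 0.72), ([213.0, 287.0], 0.6)])]
```

View pics/s8.png

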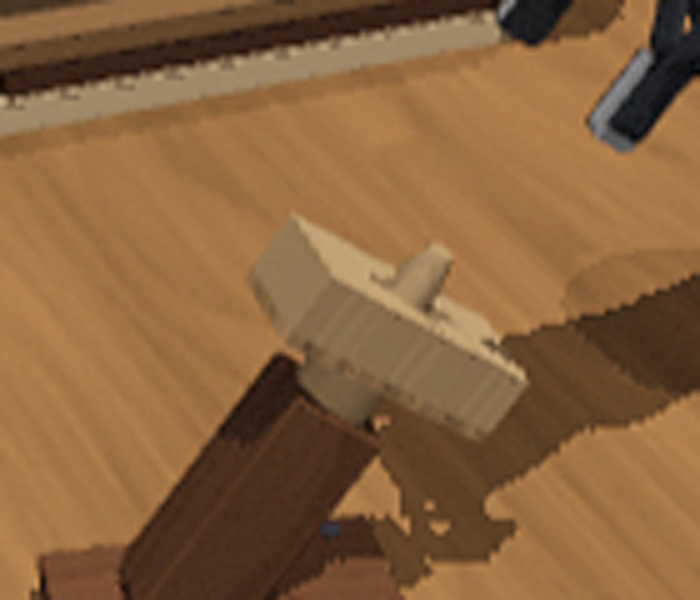

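The block hangs free against the shoulder with about 24 mm of peg showing above it. The gripper is clear and the other things are where they were.

```bash
python3 -c "
from bench import *
print(close_job())"
```

```text
the job is handed in; nothing more can be done
None
```

The largest cork-faced block is hanging released on the slanted peg, cork side against the shoulder, and I handed the job in. `close_job()` gives no verdict, so this rests on my own checks.

- **How it was done:** I read the pin angle from a wrist picture (about 0.13 rad), so the slots went over the pin at the first try. I did not need to feel for it by turning. Joint 3 ran into its limit once on the way. After that I fitted the arm's kinematics and chose routes, with a turn of the block high on the peg, that kept the joints in range.
- **Fit:** There was no contact load down to about 3 mm off the shoulder. Contact came at about the expected height, at roughly 5.5 N, far below 22 N. I eased off about 1 mm and opened the gripper.
- **Last checks:**
  - The final scene picture shows the cork face on the shoulder, the pin hidden in the slots, and the peg tip standing out.
  - The gripper had backed off about 97 mm along the peg and read no force.
  - The bystanders' pixel positions in both cameras agree with the start within about 4 pixels.
- **Not measured:** I judged the seating from the picture and from arm-pose estimates good to about 2 mm. I did not measure the final distance to the shoulder, the tilt or the stillness directly.
- **Disagreed:** Once, with no contact force, the arm stood about 3.5 mm sideways from where it was sent. I corrected that before sliding the block on.

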